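# Scrape the drilling fixture clean, load its collars and close its gate

## Task

Scrape all the loose metal chips off the fixture's bed, over its open end, into the red chip tray, holding the scraper by its wooden handle; the chips are sharp, so never touch them with the fingers. Only when the bed is clear, load every collar that lies on the bench onto the locating post, fully home, the widest at the bottom and each next one narrower, and slide the gate from its stand down between the yellow guides, fully home, to close the open end. Leave the scraper standing upright in the middle of its black rubber pad, and leave everything else on the bench undisturbed.

Things in the scene. Friction and masses are not known exactly. Their poses are not given: they have to be found in the camera images.
- fixture: Fixed fixture, origin on the bench; in its frame (mm): grey bed, top at z 30, x -70..70, y -100..80. Side fences 12 high on the bed, inner faces x = -60 and 60. An aluminium step block (y 80..160, top at z 42, full width) closes the +y end and carries the post. The -y end (y = -100) is open and drops into the red tray; at that end the two yellow gate guides stand.
- plate (a point): Centre of the bed's clear top surface, at (0, -10, 30) mm in the fixture's frame, same axes. Chips lie on this surface.
- slot (a point): Where the gate's origin belongs: on the bed top at (0, -88, 30) mm in the fixture's frame, same axes. Two yellow guides beside the bed (|x| 60..76 mm, 30 mm high above the bed) have upright grooves, open at the top, 11 mm wide in y, their bottoms at x = -70 and 70 mm; the gate slides straight down them (1.5 mm play each way in y, 2 mm in x) until it rests on the bed.
- tray (a point): Centre of the floor of the red chip tray, at (0, -150, 3) mm in the fixture's frame, same axes. The tray is 140 mm (x) by about 95 mm (y) inside, its walls 30 mm high (level with the bed top), floor at z 3 mm.
- post (a point): Foot of the steel locating post, on top of the step block, at (0, 118, 42) mm in the fixture's frame. Post upright, 16 mm diameter, 60 mm tall, the top 6 mm tapered to 10 mm diameter.
- stand: Fixed black stand, 160 (x) x 60 (y) mm, base 6 mm thick, origin at the centre of its underside; four jaws 22 mm high on the base hold the gate upright along the stand's x in a 12 mm slot.
- gate: Loose gate, 160 g: an upright aluminium plate 136 (x) x 8 (y) x 40 mm high with a red handle block on top, 40 (x) x 16 (y) mm, from 40 to 82 mm height. Origin at the centre of its underside. Starts upright in the stand, on its base; either way round will do in the slot.
- pad: Black rubber pad fixed on the bench, 120 (x) x 100 (y) x 6 mm thick, origin at the centre of its underside. The scraper starts and must end standing on it, with its centre within 40 mm of the pad's centre.
- scraper: Hand scraper block, 180 g. Origin at the centre of its underside. Orange base 34 (x) x 48 (y) x 16 mm high; on it a wooden handle 24 (x) x 40 (y) mm, from 16 to 66 mm height. It pushes chips with its long faces (which look along its +x and -x).
- chip1: Loose steel chip, a small block 16 (x) x 12 (y) x 7 (z) mm, 11 g, origin at the centre of its underside. May be absent. Starts on the bed, must end in the tray, lying below the bed's level.
- chip2: Loose brass chip, a small block 16 (x) x 12 (y) x 7 (z) mm, 11 g, origin at the centre of its underside. May be absent. Starts on the bed, must end in the tray, lying below the bed's level.
- chip3: Loose copper chip, a small block 16 (x) x 12 (y) x 7 (z) mm, 11 g, origin at the centre of its underside. May be absent. Starts on the bed, must end in the tray, lying below the bed's level.
- chip4: Loose steel chip, a small block 16 (x) x 12 (y) x 7 (z) mm, 11 g, origin at the centre of its underside. May be absent. Starts on the bed, must end in the tray, lying below the bed's level.
- chip5: Loose brass chip, a small block 16 (x) x 12 (y) x 7 (z) mm, 11 g, origin at the centre of its underside. May be absent. Starts on the bed, must end in the tray, lying below the bed's level.
- chip6: Loose copper chip, a small block 16 (x) x 12 (y) x 7 (z) mm, 11 g, origin at the centre of its underside. May be absent. Starts on the bed, must end in the tray, lying below the bed's level.
- chip7: Loose steel chip, a small block 16 (x) x 12 (y) x 7 (z) mm, 11 g, origin at the centre of its underside. May be absent. Starts on the bed, must end in the tray, lying below the bed's level.
- chip8: Loose brass chip, a small block 16 (x) x 12 (y) x 7 (z) mm, 11 g, origin at the centre of its underside. May be absent. Starts on the bed, must end in the tray, lying below the bed's level.
- collar_wide: Dark steel collar (ring), outside diameter 60 mm, bore 20 mm, height 18 mm, about 250 g, origin at the centre of its underside, z along its axis. Starts flat on the bench. May be absent.
- collar_middle: Brass collar (ring), outside diameter 50 mm, bore 20 mm, height 18 mm, about 170 g, origin at the centre of its underside, z along its axis. Starts flat on the bench. May be absent.
- collar_narrow: Blue plastic collar (ring), outside diameter 40 mm, bore 20 mm, height 18 mm, about 60 g, origin at the centre of its underside, z along its axis. Starts flat on the bench. May be absent.
- tape: Bystander: yellow roll of tape, 64 mm diameter, 24 mm tall, bore 44 mm; it is not a collar, leave it alone.
- wrench: Bystander: wrench about 170 mm long, lying flat; leave it alone.
- screwdriver: Bystander: screwdriver about 180 mm long, lying flat; leave it alone.
- bolt: Bystander: bolt standing on its head, 26 mm diameter, 49 mm tall; leave it alone.
Not all that is in view belongs to the job. What is shaped like the scraper but blue is not meant.

How it is judged:
By the outcome, as a careful person would: the job done as asked, in the order asked, and still so for the second after the job is handed in, with the robot touching nothing.
Of chip1, chip2, chip3, chip4, chip5, chip6, chip7, chip8 only 5 to 8 are there at a start; the rules pass over those that are not, and their reading is None.
Of collar_wide, collar_middle, collar_narrow only 2 to 3 are there at a start; the rules pass over those that are not, and their reading is None.
At some moment in a run one of collar_wide, collar_middle, collar_narrow may be knocked a few centimetres aside while the robot is not near it.
Once in a run the grip may slacken for a moment while it holds something.
It also fails if it takes over 200 s, if anything falls off the work surface, if the arm or the gripper's body presses on something with over 40 N, if the wrist force passes 120 N, or if a joint passes its speed limit or range.

## Robot

A 7-joint arm with a two-finger parallel gripper is mounted at the origin on the work surface. World frame = base frame: x ahead of the robot, y to its left, z up, the work surface at z = 0. Lengths are in m, angles in degrees, forces in N, time in s.
With the tool pointing down it reaches from about 0.425 to 0.875 m from the base axis. Payload 4.7 kg.
Tool frame: the origin (TCP) lies at the very end of the fingers, on their centre line; the grasp point (between the pads) lies 19 mm behind it; y points along the fingers, z is the direction in which the jaws open and shut, and the axes are right-handed (so a half turn about y gives the same grasp; the last joint's range is limited). The gripper opens to 87 mm and grips with 3 to 60 N. Pads are 19 mm wide; open, the fingers measure 117 mm over their backs; the gripper's body (75 mm by 190 mm) begins 51 mm behind the grasp point.
Start: joints at [-66.343, 18.392, -4.016, 83.108, 1.295, 78.541, -3.26], TCP at [0.252, 0.599, 0.223] pointing down, gripper open.
Joint ranges: [-163.93, 163.93], [-17.29, 119.83], [-79.2, 71.16], [3.27, 140.29], [-89.18, 269.18], [5.43, 117.66], [-154.24, 154.24]. Speed limits (degrees/s): [147.25, 147.25, 180, 180, 180, 180, 180].

## Interface

Orientations are given as [roll, pitch, yaw] about the fixed x, y, z axes, in that order (R = Rz(yaw) Ry(pitch) Rx(roll)).
In Python, from cell import env gives the robot as it stands.
- The arm moves only by the shell command python3 -m pendant 'ROWS' [FORCE]. ROWS is JSON, one flat list of numbers, 7 for each row, row after row: the shift along the world's x, y, z in units of 40 mm (1.0 is 40 mm), then the turn, a rotation vector about the world's x, y, z in units of 10 degrees (1.0 is 10 degrees), then the finger opening in mm, from 0 to 87. In form: [x, y, z, wx, wy, wz, jaw, x, y, z, wx, wy, wz, jaw, ...]. A call has 1 to 10 rows; each row shifts and turns the commanded pose from where the row before left it; what a row does not reach is not made up. A row lasts 1/8 s, in which the tool goes at most 62.5 mm and 10.7 degrees, less where a joint would pass 70% of its speed; a pose out of reach is approached as far as the arm can. A call is refused whole if a number of a shift passes 1 or a number of a turn 1, either way. A call with a gripper value outside its range is refused whole. The fingers move at their own pace and stop on an object; FORCE is the grip in N (left out, the last holds). Time passes only in rows, so rows that do not move let the fingers close. It gives the time, the measured TCP pose, the force and the opening at its end, in the units of the state.
- env.get_obs(): the state, without advancing time (a new reading comes with each control period).
- env.read_camera(name): name is "scene" or "top" or "wrist"; returns a dict with "image" (400x640x3 uint8, red, green, blue), "fx", "fy", "cx", "cy" (pixels), "cam_to_world" (4x4, takes a point from camera to world coordinates). Camera axes: x right, y up, looking along -z (the intrinsics and any distortion apply to the point x, -y, -z); pixel columns grow to the right and rows downward; lengths in m; the calibration is good to about 2 mm. A picture is of the moment at which its call begins. There is no depth.
- env.sign_off(): hands the job in, once; it reports no verdict.
The state is a dict: "time_s": time; "qpos": joint angles; "joint_velocities": joint speeds; "effort": joint torques, N m; "tool_pos": TCP position; "tool_rot": TCP orientation; "force": force on the tool from outside, world axes, zero at the start; "wrist_torque": the same for the moment, N m; "grip_width": finger opening in m.
Only numpy, scipy, OpenCV 4.12 (cv2) and the standard library are available. Lean on these libraries where they do the work, as an engineer would, in place of code of your own. Each camera call takes 0.05 s, during which the arm holds its last target.

## Working session

There is one attempt and no reset: what is moved stays moved. The work goes in short steps, Python scripts to look and compute and a shell command to move; the robot and the scene stay as the last step left them, time stands still between calls to the robot, and variables do not carry over. Pictures are saved under pics/ and viewed, and the job is handed in when it is done.

```bash
ls; mkdir -p pics
python3 - <<'E'
from cell import env
import cv2
o=env.get_obs();print({k:o[k] for k in('time_s','tool_pos','tool_rot','force','grip_width')})
for n in('scene','top','wrist'):
    c=env.read_camera(n);cv2.imwrite(f'pics/{n}0.png',c['image'][:,:,::-1]);print(n,c['fx'],c['fy'],c['cx'],c['cy'],c['cam_to_world'],[k for k in c])
E
```

```text
pics
{'time_s': 0.0, 'tool_pos': array([0.25223103, 0.59844344, 0.22144599]), 'tool_rot': array([-9.01121270e+01, -6.52452508e-03, -2.28497008e+01]), 'force': array([ 0.12995898, -0.41040988, -0.28035994]), 'grip_width': 0.08689714098074577}
scene 435.3188994980595 435.3188994980595 317.9917765400846 194.91282212739577 [[-0.10941979 -0.60325669  0.79000549  1.38249037]
 [ 0.99390121 -0.07735492  0.07859134  0.16830024]
 [ 0.01370006  0.79378686  0.60804172  0.7559187 ]
 [ 0.          0.          0.          1.        ]] ['image', 'fx', 'fy', 'cx', 'cy', 'cam_to_world']
top 466.818316826109 466.818316826109 318.141514563475 191.18537601316714 [[-0.01060875  0.98899959 -0.14753733  0.29872739]
 [-0.99967667 -0.00708007  0.02442184  0.08596699]
 [ 0.02310861  0.14774871  0.98875493  1.36662437]
 [ 0.          0.          0.          1.        ]] ['image', 'fx', 'fy', 'cx', 'cy', 'cam_to_world']
wrist 305.1802069016717 305.1802069016717 319.36130291861053 202.59557484308812 [[ 3.87864118e-01 -8.85798061e-01 -2.54800357e-01  1.81783412e-01]
 [ 9.21716546e-01  3.72693196e-01  1.07416901e-01  6.29248342e-01]
 [-1.87323593e-04 -2.76516867e-01  9.61009046e-01  3.83930014e-01]
 [ 0.00000000e+00  0.00000000e+00  0.00000000e+00  1.00000000e+00]] ['image', 'fx', 'fy', 'cx', 'cy', 'cam_to_world']
```

View pics/scene0.png

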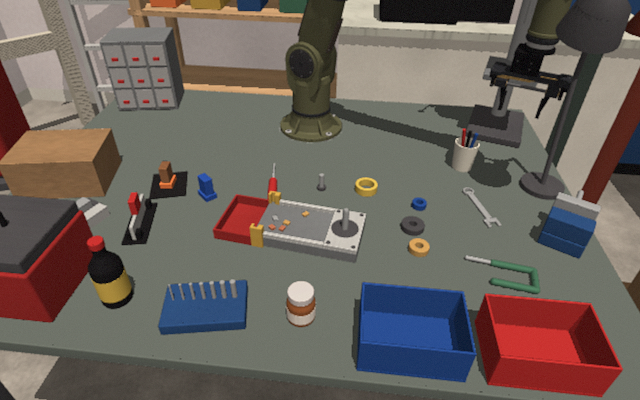

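View pics/top0.png

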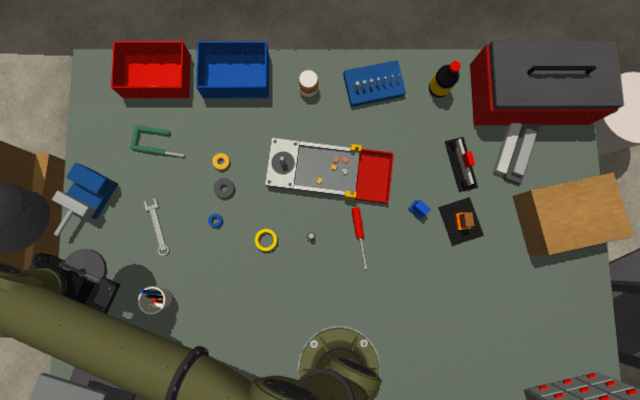

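View pics/wrist0.png

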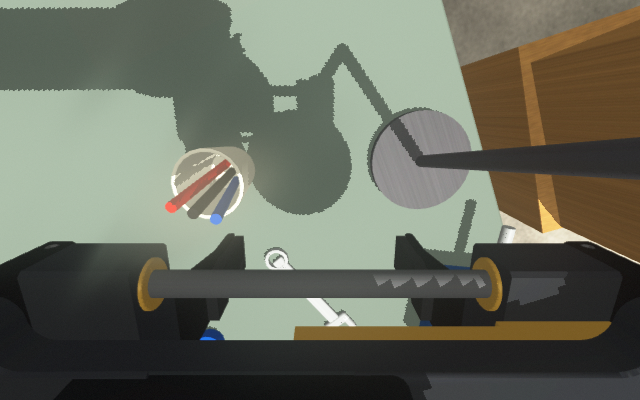

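The scene shows three collars, the fixture with the tray toward -y, the scraper (orange/wood) on its pad at top pixel (465,220), the blue look-alike at (419,209), and the gate in its stand at (461,164). Next I'll take close crops.

```bash
cat > h.py <<'E'
import numpy as np, cv2
from cell import env
def cam(n): return env.read_camera(n)
def unproj(c,u,v,z):
    M=c['cam_to_world'];d=np.array([(u-c['cx'])/c['fx'],-(v-c['cy'])/c['fy'],-1.0])
    w=M[:3,:3]@d;o=M[:3,3];t=(z-o[2])/w[2];return o+t*w
def proj(c,p):
    M=c['cam_to_world'];q=M[:3,:3].T@(np.array(p)-M[:3,3]);return np.array([c['cx']+c['fx']*q[0]/-q[2],c['cy']-c['fy']*q[1]/-q[2]])
def crop(c,x0,y0,w,h,s,name):
    im=cv2.resize(c['image'][y0:y0+h,x0:x0+w,::-1],None,fx=s,fy=s,interpolation=cv2.INTER_CUBIC)
    cv2.imwrite('pics/'+name,im)
def st():
    o=env.get_obs();print('t',round(o['time_s'],2),'p',o['tool_pos'].round(4),'r',o['tool_rot'].round(2),'F',o['force'].round(1),'w',round(o['grip_width']*1000,1));return o
def rows(dp,drv=(0,0,0)):
    "units"
    print('units shift',(np.array(dp)/0.04).round(3),'turn',(np.array(drv)/10).round(3))
E
python3 - <<'E'
from h import *
c=cam('top');
crop(c,255,130,150,85,5,'t1.png');crop(c,400,130,100,120,5,'t2.png');crop(c,195,140,100,120,5,'t3.png')
E
```

```text
(no output)
```

View pics/t1.png

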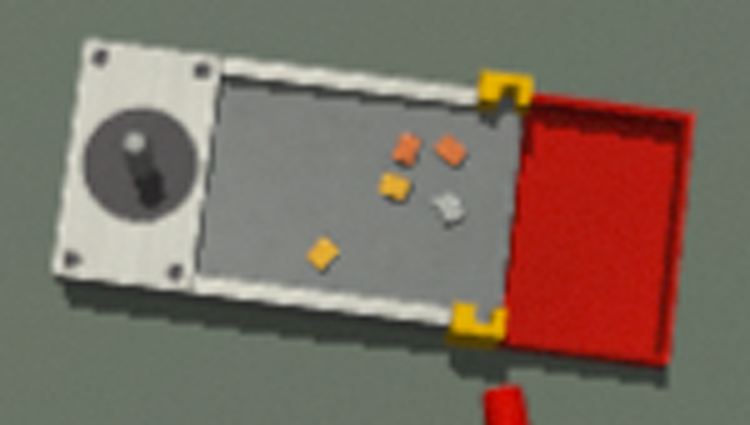

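View pics/t2.png

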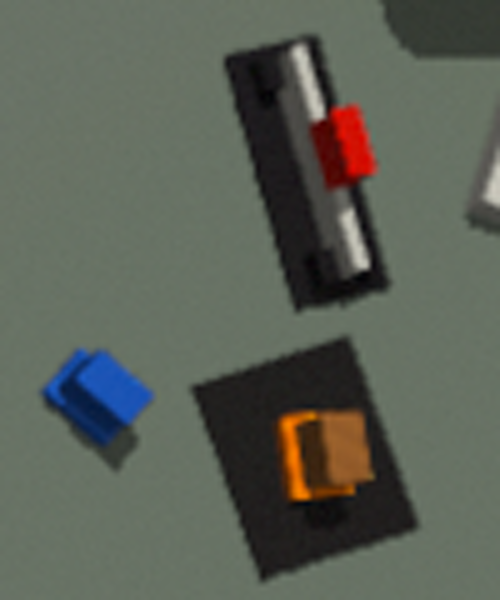

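View pics/t3.png

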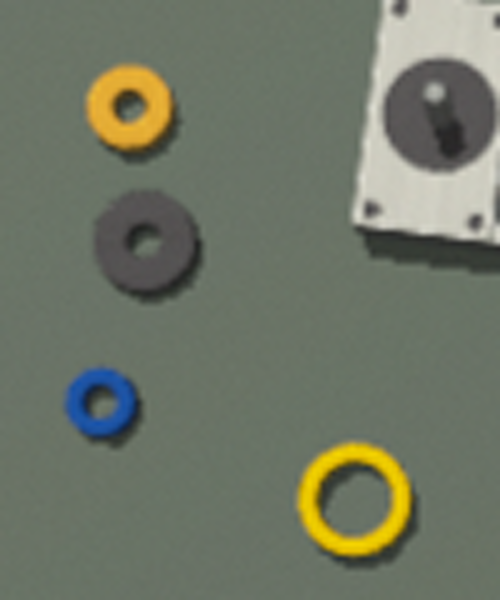

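Run:
```python
from h import *
c=cam('scene');
crop(c,205,180,170,85,4.5,'s1.png');crop(c,115,150,110,95,6,'s2.png');crop(c,345,170,100,95,6,'s3.png')
```

```text
(no output)
```

View pics/s1.png

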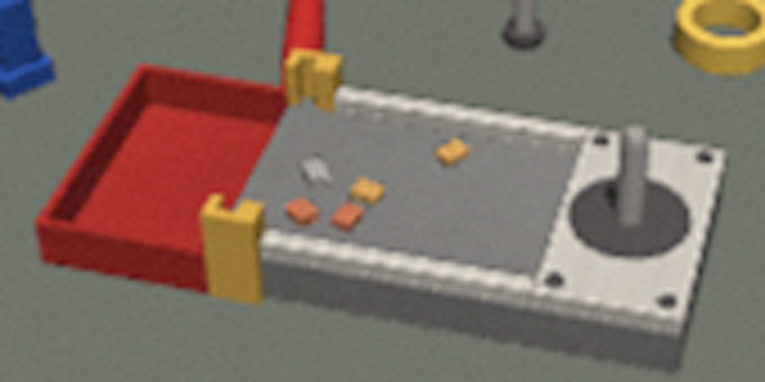

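View pics/s2.png

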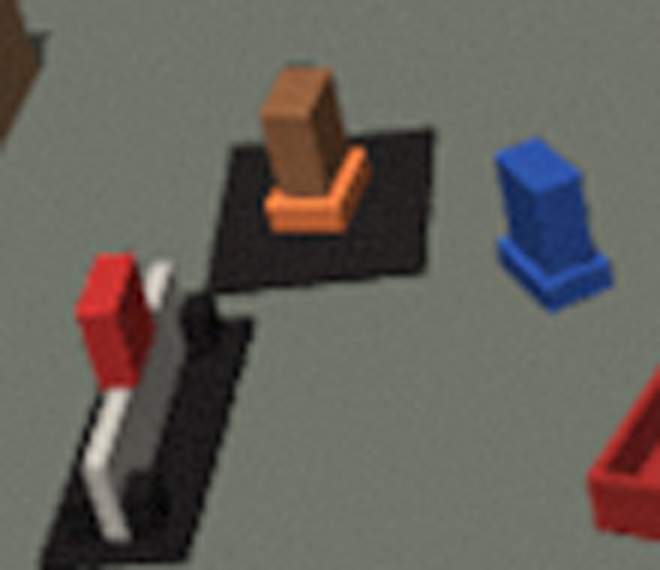

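View pics/s3.png

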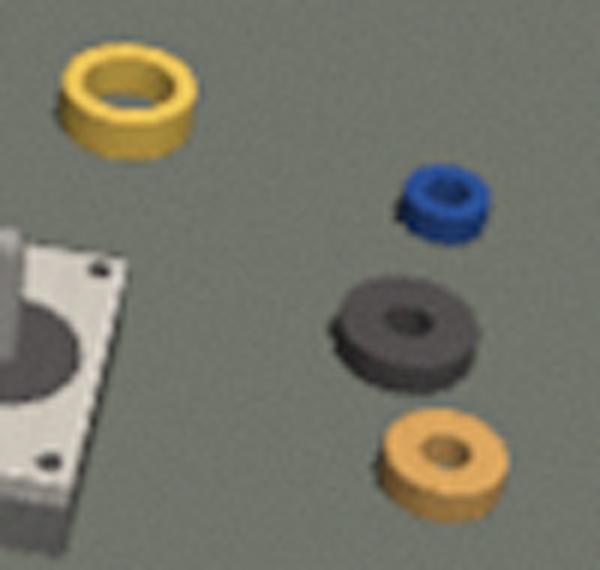

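```bash
cat > fit.py <<'E'
from h import *
from scipy.optimize import least_squares
T=cam('top');S=cam('scene')
def P(c,x0,y0,s,l): return [(c,np.array(p),((u+.5)/s-.5+x0,(v+.5)/s-.5+y0)) for p,(u,v) in l]
def solve(obs,x0,extra=0):
    def f(q):
        a=q[2];R=np.array([[np.cos(a),-np.sin(a),0],[np.sin(a),np.cos(a),0],[0,0,1]])
        r=[]
        for c,p,uv in obs:
            p=p.copy() if not callable(p) else p
            if p[2]<-900: p=np.array([p[0]*q[3]*1000,-q[4]*1000,30])
            r+=list(proj(c,R@(p/1000)+[q[0],q[1],0])-uv)
        return np.array(r)
    s=least_squares(f,x0);print('pos',s.x[:2].round(4),'yaw',np.degrees(s.x[2]).round(2),s.x[3:].round(4),'rms px',np.sqrt(np.mean(s.fun**2)).round(2));print(s.fun.reshape(-1,2).round(1).tolist());return s.x
fx=P(T,255,130,5,[((70,160,42),(88,40)),((-70,160,42),(55,277)),((70,80,42),(218,58)),((-70,80,42),(193,290)),((0,118,102),(134,141)),((1,0,-999),(692,113)),((-1,0,-999),(667,363))])
fs=P(S,205,180,4.5,[((70,160,42),(680,322)),((-70,160,42),(722,152)),((70,80,42),(537,284)),((-70,80,42),(583,135)),((0,118,102),(634,128)),((1,0,-999),(40,229)),((-1,0,-999),(145,67))])
print('fixture');x0=[.6,.05,0,.07,.197];F=solve(fx+fs,x0);solve(fx,x0);solve(fs,x0)
st_=P(T,400,130,5,[((80,30,6),(318,35)),((80,-30,6),(388,286)),((-80,-30,6),(297,311)),((-80,30,6),(225,58))])
# stand x axis runs along image (318,35)->(388,286)
stt=P(T,400,130,5,[((-80,-30,6),(225,58)),((-80,30,6),(318,35)),((80,30,6),(388,286)),((80,-30,6),(297,311))])
print('stand');solve(stt,[.55,-.33,-1.8])
pad=P(T,400,130,5,[((-60,50,6),(348,338)),((60,50,6),(418,526)),((60,-50,6),(264,580)),((-60,-50,6),(192,387))])+P(S,115,150,6,[((-60,50,6),(212,292)),((60,50,6),(232,146)),((60,-50,6),(435,128)),((-60,-50,6),(424,270))])
print('pad');solve(pad,[.45,-.35,-1.8])
sc=P(T,400,130,5,[((12,-20,66),(330,487)),((-12,-20,66),(373,482)),((-12,20,66),(363,410)),((12,20,66),(322,415)),((17,20,16),(277,416)),((17,-20,16),(290,501))][:4])+P(S,115,150,6,[((12,20,66),(318,124)),((-12,20,66),(263,113)),((-12,-20,66),(283,66)),((12,-20,66),(332,70)),((17,24,0),(343,233)),((-17,24,0),(272,231))])
print('scraper');solve(sc,[.45,-.35,1.5 if 0 else 0])
def circ(u,v,x0,y0,s,c,z): p=unproj(c,(u+.5)/s-.5+x0,(v+.5)/s-.5+y0,z);return p.round(4)
for n,a,b in[('brass',(130,107),(446,452)),('dark',(146,242),(410,322)),('blue',(101,402),(447,193))]:
    print(n,circ(*a,195,140,5,T,.018),circ(*b,345,170,6,S,.018))
E
python3 fit.py
```

```text
fixture
pos [0.5646 0.0373] yaw -7.38 [0.0751 0.1962] rms px 0.7
[[-0.5, 0.2], [-0.4, -0.1], [0.7, -0.1], [-0.3, 0.6], [0.4, 0.6], [-0.6, -0.4], [-0.5, -0.1], [0.5, -0.5], [0.3, -0.3], [-1.4, 1.9], [0.7, -1.5], [-0.1, 1.1], [-0.4, -0.5], [-0.5, -0.2]]
pos [0.5649 0.0373] yaw -7.52 [0.0747 0.1979] rms px 0.37
[[-0.4, -0.0], [-0.4, -0.3], [0.8, -0.2], [-0.4, 0.5], [0.4, 0.4], [0.0, -0.2], [0.0, -0.1]]
pos [0.5645 0.0372] yaw -7.1 [0.0758 0.1944] rms px 0.84
[[0.6, -0.8], [0.2, -0.5], [-1.2, 1.8], [0.6, -1.6], [-0.1, 0.9], [0.1, 0.0], [-0.1, -0.1]]
stand
pos [ 0.5814 -0.3764] yaw -167.29 [] rms px 0.41
[[-0.4, -0.4], [0.0, -0.2], [0.7, 0.5], [-0.4, 0.1]]
pad
pos [ 0.4101 -0.3651] yaw -162.34 [] rms px 0.49
[[-0.3, -0.6], [0.3, 0.3], [-0.6, 0.3], [-0.5, -0.0], [-1.3, -0.2], [-0.4, -0.0], [0.1, -0.4], [0.4, -0.4]]
scraper
pos [ 0.4065 -0.3673] yaw -103.33 [] rms px 6.54
[[5.5, 1.4], [-11.5, 0.5], [-7.0, 1.0], [9.5, 1.9], [-11.1, -1.6], [5.3, 1.9], [10.4, 2.4], [-4.9, 0.1], [-12.8, -0.5], [9.1, 2.4]]
brass [0.5916 0.3381 0.018 ] [0.5915 0.3387 0.018 ]
dark [0.5113 0.3273 0.018 ] [0.5121 0.3292 0.018 ]
blue [0.4182 0.3513 0.018 ] [0.4191 0.3517 0.018 ]
```

```bash
python3 - <<'E'
s=open('fit.py').read()
s=s.replace("((70,80,42),(537,284)),((-70,80,42),(583,135))","((60,80,42),(537,284)),((-60,80,42),(583,135))")
i=s.index("sc=P(");j=s.index("print('scraper')")
s=s[:i]+"""sc=P(T,400,130,5,[((12,20,66),(330,487)),((-12,20,66),(373,482)),((-12,-20,66),(363,410)),((12,-20,66),(322,415))])+P(S,115,150,6,[((12,-20,66),(318,124)),((-12,-20,66),(263,113)),((-12,20,66),(283,66)),((12,20,66),(332,70)),((17,-24,6),(343,233)),((-17,-24,6),(272,231))])
# base sits on pad
sc=[(c,p+np.array([0,0,6 if p[2]>50 else 0]),uv) for c,p,uv in sc]
"""+s[j:].replace("1.5 if 0 else 0","1.5")
open('fit.py','w').write(s)
E
python3 fit.py|grep -v '\[\['
```

```text
fixture
pos [0.5648 0.0373] yaw -7.45 [0.0751 0.1962] rms px 0.51
pos [0.5649 0.0373] yaw -7.52 [0.0747 0.1979] rms px 0.37
pos [0.5649 0.0372] yaw -7.25 [0.0757 0.1944] rms px 0.52
stand
pos [ 0.5814 -0.3764] yaw -167.29 [] rms px 0.41
pad
pos [ 0.4101 -0.3651] yaw -162.34 [] rms px 0.49
scraper
pos [ 0.4094 -0.3664] yaw 96.04 [] rms px 0.62
brass [0.5916 0.3381 0.018 ] [0.5915 0.3387 0.018 ]
dark [0.5113 0.3273 0.018 ] [0.5121 0.3292 0.018 ]
blue [0.4182 0.3513 0.018 ] [0.4191 0.3517 0.018 ]
```

Candidates for the scraper: the orange/wood block at top (465,220), the blue block at (419,209), and the red gate handle at (469,159). I choose the orange one, as the crop confirms. Now moving to it.

```bash
python3 -m pendant '[0.775,-0.775,0.1,0,0,0.36,87,0.775,-0.775,0.1,0,0,0.36,87,0.775,-0.775,0.1,0,0,0.36,87,0.775,-0.775,0.1,0,0,0.36,87,0.775,-0.775,0.1,0,0,0.36,87,0.775,-0.775,0.1,0,0,0.36,87,0.775,-0.775,0.1,0,0,0.36,87,0.775,-0.775,0.1,0,0,0.36,87]'
python3 -m pendant '[0.125,-0.875,0,0,0,0,87,0.125,-0.875,0,0,0,0,87,0.125,-0.875,0,0,0,0,87,0.125,-0.875,0,0,0,0,87,0.125,-0.875,0,0,0,0,87,0.125,-0.875,0,0,0,0,87,0.125,-0.875,0,0,0,0,87,0.125,-0.875,0,0,0,0,87,0.125,-0.875,0,0,0,0,87,0.125,-0.875,0,0,0,0,87]'
python3 -m pendant '[-0.25,-0.9,0,0,0,0,87,-0.25,-0.9,0,0,0,0,87,-0.25,-0.9,0,0,0,0,87,-0.25,-0.9,0,0,0,0,87,-0.25,-0.9,0,0,0,0,87,-0.25,-0.9,0,0,0,0,87,-0.25,-0.9,0,0,0,0,87,-0.25,-0.9,0,0,0,0,87]'
python3 - <<'E'
from h import *
o=st();d=np.array([.4094,-.3664,.15])-o['tool_pos'];rows(d)
c=cam('wrist');cv2.imwrite('pics/w1.png',c['image'][:,:,::-1])
T=cam('top');crop(T,255,130,150,120,5,'t4.png')
E
```

```text
time_s: 1.45
tool_pos: [0.5013, 0.35, 0.2549]
tool_rot: [-90.0, -0.0, 6.1]
force: [0.4, 0.3, 0.2]
grip_width: 0.0871
time_s: 2.7
tool_pos: [0.5505, -0.0001, 0.2548]
tool_rot: [-90.0, -0.0, 6.0]
force: [0.5, 0.1, -0.7]
grip_width: 0.0868
time_s: 3.7
tool_pos: [0.4701, -0.2881, 0.2548]
tool_rot: [-90.0, -0.0, 6.0]
force: [1.1, 0.2, -0.3]
grip_width: 0.0865
t 3.7 p [ 0.4701 -0.2881  0.2548] r [-9.00e+01 -4.00e-02  5.96e+00] F [ 1.1  0.2 -0.3] w 86.5
units shift [-1.517 -1.958 -2.621] turn [0. 0. 0.]
```

View pics/w1.png

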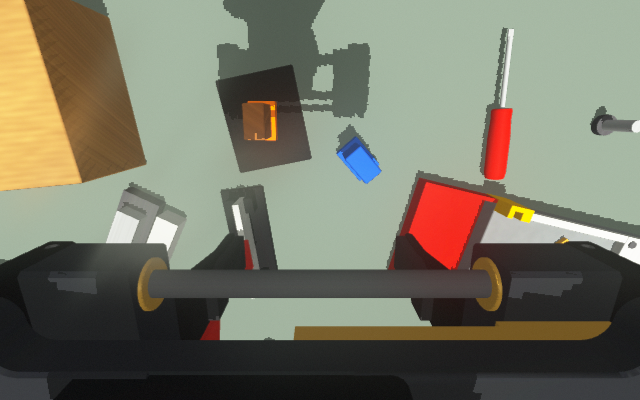

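Run:
```python
from h import *
T=cam('top');W=cam('wrist')
for z in(0,.05,.08,.1,.12,.15,.2):
  print(z,unproj(T,514,190,z)[:2].round(3),unproj(W,145,163,z)[:2].round(3),unproj(T,534,258,z)[:2].round(3),unproj(W,99,12,z)[:2].round(3))
print(unproj(W,277,120,.022),unproj(W,259,103,.072))
for p in[(.4094,-.3664,.072)]: print(proj(W,p))
```

```text
0 [ 0.502 -0.534] [ 0.48  -0.527] [ 0.3   -0.578] [ 0.301 -0.571]
0.05 [ 0.495 -0.511] [ 0.47  -0.499] [ 0.3   -0.554] [ 0.312 -0.538]
0.08 [ 0.49  -0.498] [ 0.464 -0.483] [ 0.3   -0.539] [ 0.319 -0.519]
0.1 [ 0.487 -0.488] [ 0.459 -0.472] [ 0.3  -0.53] [ 0.323 -0.505]
0.12 [ 0.484 -0.479] [ 0.455 -0.46 ] [ 0.3  -0.52] [ 0.328 -0.492]
0.15 [ 0.48  -0.466] [ 0.449 -0.444] [ 0.3   -0.505] [ 0.334 -0.472]
0.2 [ 0.472 -0.443] [ 0.438 -0.416] [ 0.3   -0.481] [ 0.345 -0.439]
[ 0.40481993 -0.34747661  0.022     ] [ 0.38761688 -0.36128036  0.072     ]
[253.43013022 123.32070348]
```

```bash
python3 -m pendant '[-0.5,-0.653,-0.4,0,0,0,87,-0.5,-0.653,-0.4,0,0,0,87,-0.5,-0.653,-0.4,0,0,0,87,0,0,0,0,0,0,87]'
python3 - <<'E'
from h import *
st();c=cam('wrist');cv2.imwrite('pics/w2.png',c['image'][:,:,::-1]);print(proj(c,(.4094,-.3664,.072)))
E
```

```text
time_s: 4.4
tool_pos: [0.4085, -0.3659, 0.2055]
tool_rot: [-89.9, 0.1, 5.8]
force: [0.7, 0.0, 0.7]
grip_width: 0.0871
t 4.4 p [ 0.4085 -0.3659  0.2055] r [-89.93   0.11   5.79] F [0.7 0.  0.7] w 87.1
[317.04405438 195.06695308]
```

View pics/w2.png

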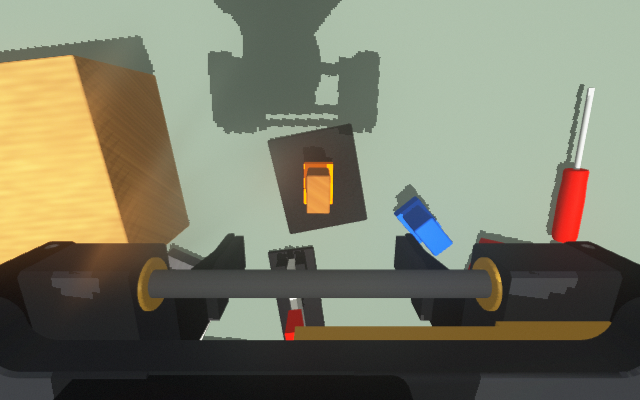

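```bash
python3 -m pendant '[0,0,-0.9,0,0,0,87,0,0,-0.9,0,0,0,87,0,0,-0.9,0,0,0,87,0,0,-0.6,0,0,0,87,0,0,-0.6,0,0,0,87,0,0,-0.48,0,0,0,87,0,0,0,0,0,0,87]' && python3 -m pendant '[0,0,0,0,0,0,20,0,0,0,0,0,0,20,0,0,0,0,0,0,20,0,0,0,0,0,0,20,0,0,0,0,0,0,20,0,0,0,0,0,0,20,0,0,0,0,0,0,20,0,0,0,0,0,0,20]' 40
```

```text
time_s: 5.32
tool_pos: [0.4106, -0.3637, 0.0302]
tool_rot: [-89.9, 0.1, 6.1]
force: [-0.3, -1.1, 0.2]
grip_width: 0.0869
time_s: 6.32
tool_pos: [0.4104, -0.3656, 0.0314]
tool_rot: [-90.0, -0.0, 5.9]
force: [0.8, -1.2, -0.8]
grip_width: 0.0238
```

```bash
cat >> h.py <<'E'
FP=np.array([.5648,.0373,0]);FA=np.radians(-7.45)
FR=np.array([[np.cos(FA),-np.sin(FA),0],[np.sin(FA),np.cos(FA),0],[0,0,1]])
def f2w(x,y,z=0): return FP+FR@(np.array([x,y,z])/1000)
def w2f(p): return FR.T@(np.array(p)-FP)*1000
def go(p):
    o=st();d=np.array(p)-o['tool_pos'];print('target',np.round(p,4));rows(d)
E
python3 - <<'E'
from h import *
T=cam('top')
for n,u,v in[('cu',405,149),('cu',451,150),('br',395,186),('br',322,255),('st',449,208)]:
    print(n,w2f(unproj(T,(u+.5)/5-.5+255,(v+.5)/5-.5+130,.037)).round(1))
for x in(-34,0,34):
    print(x,f2w(x,58,56).round(4),f2w(x,-112,56).round(4))
print('per row fixture -y 10mm',(f2w(0,-10)-f2w(0,0))/.04)
go(list(f2w(-34,58)[:2])+[.15])
E
```

```text
cu [ 30.  -32.4  37. ]
cu [ 32.8 -59.1  37. ]
br [  7.5 -29.1  37. ]
br [-38.1   8.1  37. ]
st [ -1.6 -61.8  37. ]
-34 [0.5386 0.0992 0.056 ] [ 0.5166 -0.0693  0.056 ]
0 [0.5723 0.0948 0.056 ] [ 0.5503 -0.0738  0.056 ]
34 [0.606  0.0904 0.056 ] [ 0.584  -0.0782  0.056 ]
per row fixture -y 10mm [-0.03241524 -0.2478896   0.        ]
t 6.38 p [ 0.4105 -0.3656  0.0314] r [-9.002e+01 -1.000e-02  5.950e+00] F [-0.2 -0.4 -0.4] w 24.0
target [0.5386 0.0992 0.15  ]
units shift [ 3.203 11.622  2.964] turn [0. 0. 0.]
```

```bash
python3 -m pendant '[0,0,0.5,0,0,0,20,0,0,1,0,0,0,20,0,0,1,0,0,0,20,0,0,0.5,0,0,0,20,0.1,0.4,0,0,0,-0.1,20,0.27,0.9,0,0,0,-0.13,20,0.27,0.9,0,0,0,-0.13,20,0.27,0.9,0,0,0,-0.13,20,0.27,0.9,0,0,0,-0.13,20,0.27,0.9,0,0,0,-0.13,20]' 55
python3 -m pendant '[0.27,0.9,0,0,0,-0.13,20,0.27,0.9,0,0,0,-0.13,20,0.27,0.9,0,0,0,-0.13,20,0.27,0.9,0,0,0,-0.13,20,0.27,0.9,0,0,0,-0.07,20,0.27,0.9,0,0,0,0,20,0.27,0.9,0,0,0,0,20,0.13,0.42,0,0,0,0,20,0,0,0,0,0,0,20]'
python3 - <<'E'
from h import *
go(list(f2w(-34,58)[:2])+[.056])
c=cam('wrist');cv2.imwrite('pics/w3.png',c['image'][:,:,::-1])
c=cam('scene');crop(c,205,130,180,130,4,'s4.png')
E
```

```text
time_s: 7.62
tool_pos: [0.4686, -0.1683, 0.1526]
tool_rot: [-90.0, -0.1, -1.6]
force: [0.8, 0.2, -2.3]
grip_width: 0.0234
time_s: 8.75
tool_pos: [0.5492, 0.1, 0.1517]
tool_rot: [-90.0, -0.0, -7.3]
force: [0.5, -0.0, -2.5]
grip_width: 0.0235
t 8.75 p [0.5492 0.1    0.1517] r [-90.02  -0.    -7.34] F [ 0.5 -0.  -2.5] w 23.5
target [0.5386 0.0992 0.056 ]
units shift [-0.264 -0.019 -2.393] turn [0. 0. 0.]
```

View pics/w3.png

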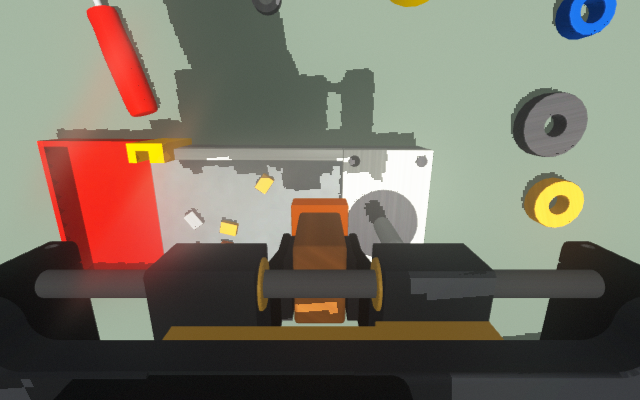

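View pics/s4.png

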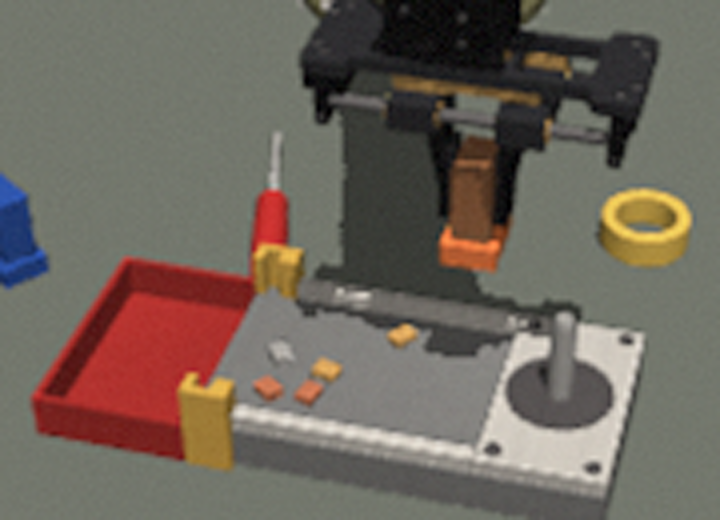

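```bash
python3 -m pendant '[-0.24,-0.02,-0.2,0,0,0,20,0,0,-0.6,0,0,0,20,0,0,-0.6,0,0,0,20,0,0,-0.6,0,0,0,20,0,0,-0.2,0,0,0,20,0,0,-0.19,0,0,0,20,0,0,0,0,0,0,20]'
python3 - <<'E'
from h import *
go(list(f2w(-33,58)[:2])+[.056])
c=cam('scene');crop(c,205,130,180,130,4,'s5.png')
E
```

```text
time_s: 9.72
tool_pos: [0.5398, 0.0985, 0.0562]
tool_rot: [-90.0, -0.0, -7.5]
force: [-0.1, 0.3, -1.2]
grip_width: 0.023
t 9.72 p [0.5398 0.0985 0.0562] r [-8.998e+01 -3.000e-02 -7.470e+00] F [-0.1  0.3 -1.2] w 23.0
target [0.5396 0.0991 0.056 ]
units shift [-0.006  0.016 -0.005] turn [0. 0. 0.]
```

View pics/s5.png

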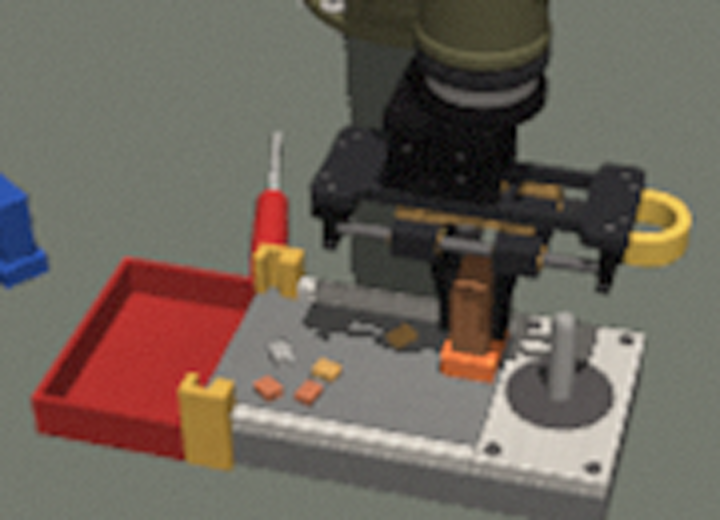

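```bash
python3 -m pendant '[-0.04,-0.3,0,0,0,0,20,-0.04,-0.3,0,0,0,0,20,-0.04,-0.3,0,0,0,0,20,-0.04,-0.3,0,0,0,0,20,-0.04,-0.3,0,0,0,0,20,-0.04,-0.3,0,0,0,0,20,-0.04,-0.3,0,0,0,0,20]' && python3 -m pendant '[-0.04,-0.3,0,0,0,0,20,-0.04,-0.3,0,0,0,0,20,-0.04,-0.3,0,0,0,0,20,-0.04,-0.3,0,0,0,0,20,-0.04,-0.3,0,0,0,0,20,-0.04,-0.3,0,0,0,0,20,-0.04,-0.3,0,0,0,0,20,0,0,0,0,0,0,20]'
python3 - <<'E'
from h import *
o=st();print(w2f(o['tool_pos']))
c=cam('scene');crop(c,205,130,180,130,4,'s6.png')
E
```

```text
time_s: 10.65
tool_pos: [0.5283, 0.0138, 0.0558]
tool_rot: [-90.0, -0.0, -7.4]
force: [0.1, -1.1, -2.0]
grip_width: 0.0239
time_s: 11.65
tool_pos: [0.517, -0.0708, 0.0558]
tool_rot: [-90.0, -0.0, -7.6]
force: [-0.1, 0.6, -1.4]
grip_width: 0.0236
t 11.65 p [ 0.517  -0.0708  0.0558] r [-90.02  -0.    -7.57] F [-0.1  0.6 -1.4] w 23.6
[ -33.34202724 -113.33007141   55.80952522]
```

View pics/s6.png

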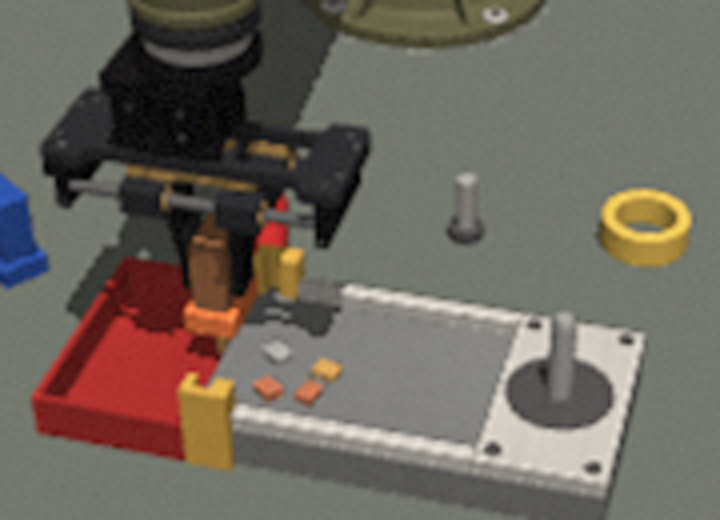

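Run:
```python
from h import *
go(list(f2w(2,25)[:2])+[.056])
print((f2w(2,-113)-f2w(2,25))/.04, (f2w(33,25)-f2w(2,-113))/.04)
```

```text
t 11.7 p [ 0.5172 -0.0697  0.0558] r [-89.98   0.    -7.51] F [ 0.1  0.3 -1.7] w 23.6
target [0.57   0.0618 0.056 ]
units shift [1.322 3.289 0.006] turn [0. 0. 0.]
[-0.44733026 -3.42087644  0.        ] [1.21578801 3.32038921 0.        ]
```

```bash
python3 -m pendant '[0,0,0.8,0,0,0,20,0.27,0.66,0,0,0,0,20,0.27,0.66,0,0,0,0,20,0.27,0.66,0,0,0,0,20,0.27,0.66,0,0,0,0,20,0.24,0.65,0,0,0,0,20,0,0,-0.4,0,0,0,20,0,0,-0.4,0,0,0,20,0,0,0,0,0,0,20]' && python3 -m pendant '[-0.037,-0.285,0,0,0,0,20,-0.037,-0.285,0,0,0,0,20,-0.037,-0.285,0,0,0,0,20,-0.037,-0.285,0,0,0,0,20,-0.037,-0.285,0,0,0,0,20,-0.037,-0.285,0,0,0,0,20]' && python3 -m pendant '[-0.037,-0.285,0,0,0,0,20,-0.037,-0.285,0,0,0,0,20,-0.037,-0.285,0,0,0,0,20,-0.037,-0.285,0,0,0,0,20,-0.037,-0.285,0,0,0,0,20,-0.037,-0.285,0,0,0,0,20,0,0,0,0,0,0,20]'
python3 - <<'E'
from h import *
o=st();print(w2f(o['tool_pos']))
go(list(f2w(33,25)[:2])+[.056])
c=cam('scene');crop(c,205,130,180,130,4,'s7.png')
E
```

```text
time_s: 12.82
tool_pos: [0.5693, 0.0611, 0.0547]
tool_rot: [-90.0, 0.1, -7.5]
force: [0.3, -0.9, -1.7]
grip_width: 0.0237
time_s: 13.58
tool_pos: [0.5611, -0.007, 0.0558]
tool_rot: [-90.0, -0.0, -7.5]
force: [-1.1, 0.3, -2.0]
grip_width: 0.0237
time_s: 14.45
tool_pos: [0.5521, -0.076, 0.0558]
tool_rot: [-90.0, -0.0, -7.6]
force: [-0.4, 0.3, -1.8]
grip_width: 0.0235
t 14.45 p [ 0.5521 -0.076   0.0558] r [-90.02  -0.    -7.56] F [-0.4  0.3 -1.8] w 23.5
[   2.04982031 -114.0080625    55.81164698]
t 14.45 p [ 0.5521 -0.076   0.0558] r [-90.02  -0.    -7.56] F [-0.4  0.3 -1.8] w 23.5
target [0.6008 0.0578 0.056 ]
units shift [1.218 3.346 0.005] turn [0. 0. 0.]
```

View pics/s7.png

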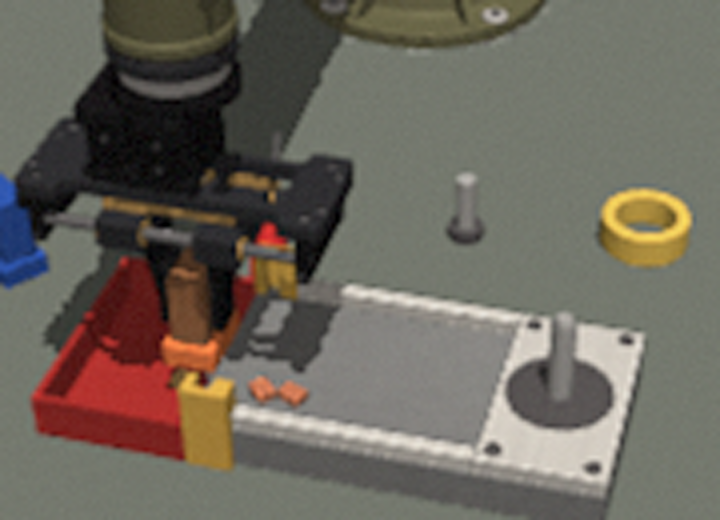

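```bash
python3 -m pendant '[0,0,0.8,0,0,0,20,0.24,0.67,0,0,0,0,20,0.24,0.67,0,0,0,0,20,0.24,0.67,0,0,0,0,20,0.25,0.67,0,0,0,0,20,0.25,0.66,0,0,0,0,20,0,0,-0.4,0,0,0,20,0,0,-0.4,0,0,0,20,0,0,0,0,0,0,20]' && python3 -m pendant '[-0.037,-0.285,0,0,0,0,20,-0.037,-0.285,0,0,0,0,20,-0.037,-0.285,0,0,0,0,20,-0.037,-0.285,0,0,0,0,20,-0.037,-0.285,0,0,0,0,20,-0.037,-0.285,0,0,0,0,20]' && python3 -m pendant '[-0.037,-0.285,0,0,0,0,20,-0.037,-0.285,0,0,0,0,20,-0.037,-0.285,0,0,0,0,20,-0.037,-0.285,0,0,0,0,20,-0.037,-0.285,0,0,0,0,20,-0.037,-0.285,0,0,0,0,20,-0.037,-0.285,0,0,0,0,20,0,0,0.5,0,0,0,20,0,0,1,0,0,0,20]'
python3 - <<'E'
from h import *
o=st();print(w2f(o['tool_pos']))
c=cam('scene');crop(c,205,130,180,130,4,'s8.png')
c=cam('top');crop(c,255,130,150,85,5,'t8.png')
c=cam('wrist');cv2.imwrite('pics/w8.png',c['image'][:,:,::-1])
E
```

```text
time_s: 15.62
tool_pos: [0.6002, 0.0578, 0.0545]
tool_rot: [-90.1, 0.1, -7.5]
force: [0.3, -0.7, -2.2]
grip_width: 0.0237
time_s: 16.38
tool_pos: [0.5921, -0.0101, 0.0558]
tool_rot: [-90.0, -0.0, -7.4]
force: [0.2, 0.4, -1.7]
grip_width: 0.0236
time_s: 17.5
tool_pos: [0.5807, -0.0887, 0.116]
tool_rot: [-90.0, 0.2, -7.4]
force: [0.6, 0.2, -0.8]
grip_width: 0.0236
t 17.5 p [ 0.5807 -0.0887  0.116 ] r [-89.99   0.17  -7.45] F [ 0.6  0.2 -0.8] w 23.6
[  32.14230823 -122.83377632  115.99079487]
```

View pics/s8.png

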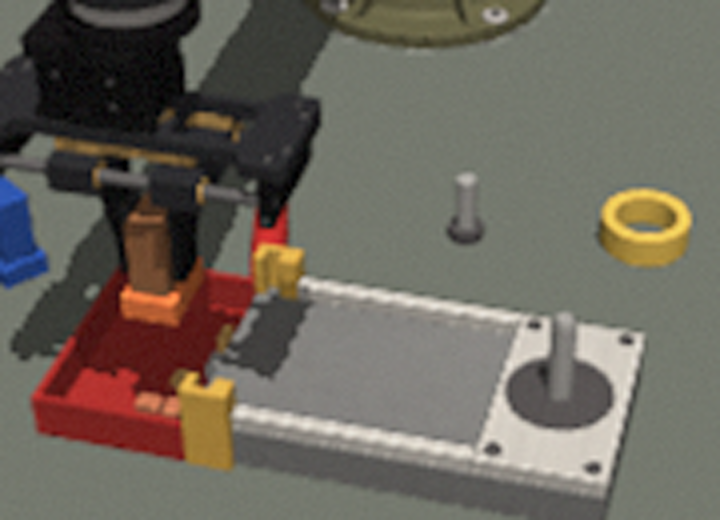

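View pics/w8.png

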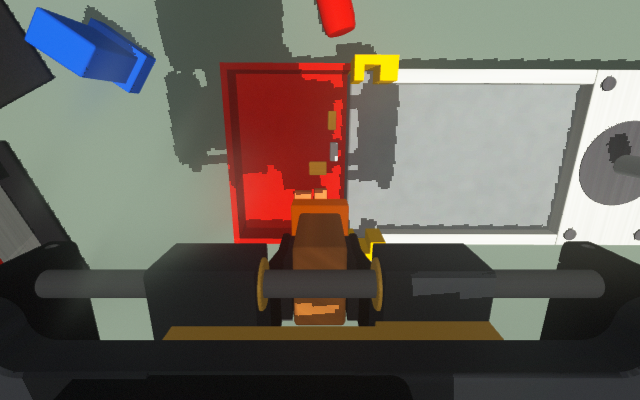

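```bash
python3 -m pendant '[0,0,0.9,0,0,0,20,-0.53,-0.86,0,0,0,0.168,20,-0.53,-0.86,0,0,0,0.168,20,-0.53,-0.86,0,0,0,0.168,20,-0.53,-0.86,0,0,0,0.168,20,-0.53,-0.86,0,0,0,0.168,20,-0.53,-0.86,0,0,0,0.168,20,-0.53,-0.86,0,0,0,0.168,20,-0.53,-0.86,0,0,0,0.168,20,0,0,0,0,0,0,20]'
python3 - <<'E'
from h import *
go([.4104,-.3654,.031])
c=cam('top');crop(c,255,130,150,85,5,'t9.png')
c=cam('scene');crop(c,205,180,170,85,4.5,'s9.png')
E
```

```text
time_s: 18.9
tool_pos: [0.4092, -0.3674, 0.1518]
tool_rot: [-90.0, 0.1, 5.6]
force: [0.8, 0.1, -2.4]
grip_width: 0.024
t 18.9 p [ 0.4092 -0.3674  0.1518] r [-9.005e+01  8.000e-02  5.630e+00] F [ 0.8  0.1 -2.4] w 24.0
target [ 0.4104 -0.3654  0.031 ]
units shift [ 0.03   0.051 -3.019] turn [0. 0. 0.]
```

View pics/t9.png

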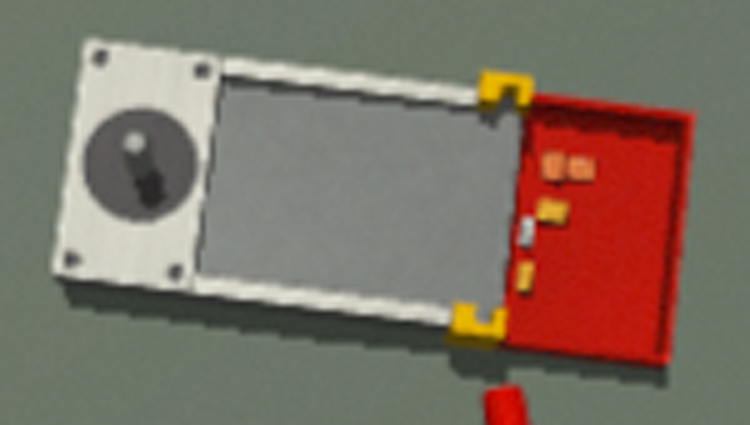

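View pics/s9.png

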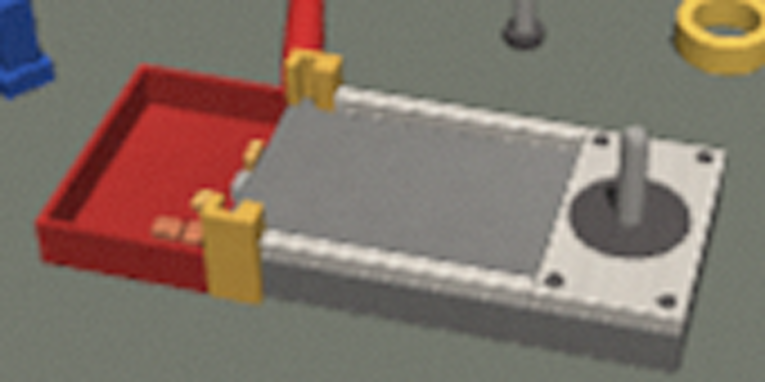

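```bash
python3 -m pendant '[0.03,0.05,-0.8,0,0,0.03,20,0,0,-0.8,0,0,0,20,0,0,-0.8,0,0,0,20,0,0,-0.4,0,0,0,20,0,0,-0.15,0,0,0,20,0,0,-0.05,0,0,0,20,0,0,0,0,0,0,20]'
python3 - <<'E'
from h import *
st()
T=cam('top');S=cam('scene')
from scipy.optimize import least_squares
for n,t,s in[('st',(526,232),(241,183)),('br',(526,277),(254,152)),('br2',(552,211),(207,203))]:
    tu=((t[0]+.5)/5-.5+255,(t[1]+.5)/5-.5+130);su=((s[0]+.5)/4.5-.5+205,(s[1]+.5)/4.5-.5+180)
    r=least_squares(lambda p:np.r_[proj(T,p)-tu,proj(S,p)-su],[.53,-.06,.02]);print(n,w2f(r.x),r.fun)
E
```

```text
time_s: 19.88
tool_pos: [0.4141, -0.3628, 0.0327]
tool_rot: [-90.0, -0.1, 6.3]
force: [-0.3, -0.0, -1.9]
grip_width: 0.0236
t 19.88 p [ 0.4141 -0.3628  0.0327] r [-9.005e+01 -8.000e-02  6.300e+00] F [-0.3 -0.  -1.9] w 23.6
st [  -5.59564586 -109.47942518   13.16821082] [-0.152748    0.02805526 -0.13556294 -0.01302958]
br [ -32.71796378 -111.68181146   14.1559605 ] [-0.34821393  0.06287116 -0.31581452 -0.02972913]
br2 [  10.10521749 -124.43587387    7.81269164] [ 0.00407424 -0.00079127  0.00357772  0.00036781]
```

```bash
python3 -m pendant '[-0.05,-0.04,-0.03,0,0,0,20,0,0,0,0,0,0,20,0,0,0,0,0,0,20]'; python3 -m pendant '[0,0,-0.03,0,0,0,20,0,0,0,0,0,0,20]'
```

```text
time_s: 20.35
tool_pos: [0.4114, -0.364, 0.0306]
tool_rot: [-90.0, -0.0, 6.3]
force: [-0.1, -0.1, -1.4]
grip_width: 0.0237
time_s: 20.6
tool_pos: [0.4116, -0.3641, 0.0299]
tool_rot: [-90.0, -0.0, 6.3]
force: [-1.9, 0.5, 5.0]
grip_width: 0.0235
```

```bash
python3 -m pendant '[0,0,0,0,0,0,60,0,0,0,0,0,0,60,0,0,0,0,0,0,60,0,0,0,0,0,0,60]' && python3 -m pendant '[0,0,0.5,0,0,0,60,0,0,1,0,0,0,60,0,0,1,0,0,0,60,0,0,1,0,0,0,60,0,0,0.8,0,0,0,60,0,0,0,0,0,0,87]'
python3 - <<'E'
from h import *
st();c=cam('wrist');cv2.imwrite('pics/w10.png',c['image'][:,:,::-1])
T=cam('top');crop(T,195,140,100,120,5,'t10.png')
E
```

```text
time_s: 21.1
tool_pos: [0.4114, -0.3639, 0.0293]
tool_rot: [-90.0, 0.0, 6.3]
force: [-0.6, 0.5, -0.8]
grip_width: 0.0552
time_s: 21.85
tool_pos: [0.4128, -0.3652, 0.2042]
tool_rot: [-90.2, -0.3, 6.3]
force: [-0.5, 0.2, -1.2]
grip_width: 0.0643
t 21.85 p [ 0.4128 -0.3652  0.2042] r [-90.18  -0.27   6.29] F [-0.5  0.2 -1.2] w 64.3
```

View pics/w10.png

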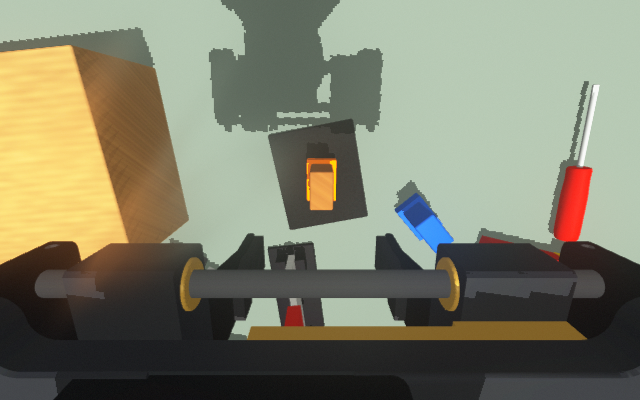

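View pics/t10.png

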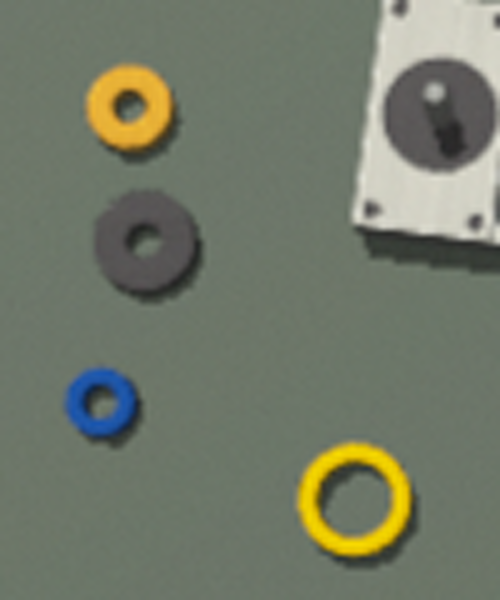

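```bash
python3 -m pendant '[0.343,0.913,0,0,0,-0.063,87,0.343,0.913,0,0,0,-0.063,87,0.343,0.913,0,0,0,-0.063,87,0.343,0.913,0,0,0,-0.063,87,0.343,0.913,0,0,0,-0.063,87,0.343,0.913,0,0,0,-0.063,87,0.343,0.913,0,0,0,-0.063,87,0.343,0.913,0,0,0,-0.063,87,0.343,0.913,0,0,0,-0.063,87,0.343,0.913,0,0,0,-0.063,87]'; python3 -m pendant '[-0.107,0.911,0,0,0,0,87,-0.107,0.911,0,0,0,0,87,-0.107,0.911,0,0,0,0,87,-0.107,0.911,0,0,0,0,87,-0.107,0.911,0,0,0,0,87,-0.107,0.911,0,0,0,0,87,-0.107,0.911,0,0,0,0,87,-0.107,0.911,0,0,0,0,87,0,0,0,0,0,0,87]'
python3 - <<'E'
from h import *
go([.5117,.3283,.15]);c=cam('wrist');cv2.imwrite('pics/w11.png',c['image'][:,:,::-1])
for n,p in[('dark',(.5117,.3283,.018)),('br',(.5916,.3384,.018)),('bl',(.4187,.3515,.018)),('post',f2w(0,118,102))]:print(n,proj(c,p).round(1))
print('post',f2w(0,118,42))
S=cam('scene');cv2.imwrite('pics/s11.png',S['image'][:,:,::-1])
E
```

```text
time_s: 23.2
tool_pos: [0.5479, 0.0024, 0.1994]
tool_rot: [-90.0, 0.2, -0.0]
force: [0.2, 0.2, -0.6]
grip_width: 0.0868
time_s: 24.32
tool_pos: [0.5118, 0.2963, 0.199]
tool_rot: [-90.0, 0.2, 0.3]
force: [0.3, -0.5, -0.6]
grip_width: 0.0868
t 24.32 p [0.5118 0.2963 0.199 ] r [-90.01   0.23   0.34] F [ 0.3 -0.5 -0.6] w 86.8
target [0.5117 0.3283 0.15  ]
units shift [-0.003  0.799 -1.225] turn [0. 0. 0.]
dark [345.8 184.5]
br [352.1 248.4]
bl [370.1  99.5]
post [167.3 273.3]
post [0.58009999 0.15430389 0.042     ]
```

View pics/w11.png

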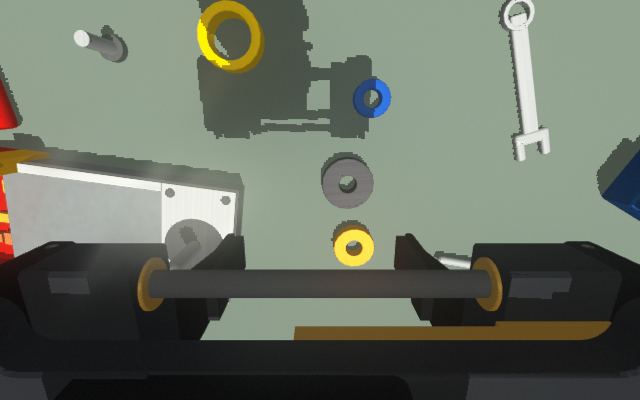

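```bash
python3 -m pendant '[0,0.4,-0.5,0,0,0,87,0,0.4,-0.9,0,0,0,87,0,0,-0.9,0,0,0,87,0,0,-0.9,0,0,0,87,0,0,-0.7,0,0,0,87,0,0,-0.5,0,0,0,87,0,0,-0.35,0,0,0,87,0,0,0,0,0,0,87,0,0,0,0,0,0,87]'
python3 - <<'E'
from h import *
go([.5117,.3283,.003])
E
```

```text
time_s: 25.55
tool_pos: [0.5151, 0.3252, 0.0124]
tool_rot: [-89.9, -0.1, -0.0]
force: [-0.4, 0.0, -0.1]
grip_width: 0.0868
t 25.55 p [0.5151 0.3252 0.0124] r [-8.993e+01 -9.000e-02 -2.000e-02] F [-0.4  0.  -0.1] w 86.8
target [0.5117 0.3283 0.003 ]
units shift [-0.086  0.076 -0.234] turn [0. 0. 0.]
```

```bash
python3 -m pendant '[-0.086,0.076,-0.1,0,0,0,87,0,0,-0.12,0,0,0,87,0,0,0,0,0,0,87,0,0,0,0,0,0,87]'
python3 - <<'E'
from h import *
go([.5117,.3283,.003])
c=cam('wrist');cv2.imwrite('pics/w12.png',c['image'][:,:,::-1])
E
```

```text
time_s: 26.05
tool_pos: [0.511, 0.3277, 0.0026]
tool_rot: [-90.0, -0.0, -0.0]
force: [-0.2, -0.0, 0.1]
grip_width: 0.0869
t 26.05 p [0.511  0.3277 0.0026] r [-9.e+01 -1.e-02 -1.e-02] F [-0.2 -0.   0.1] w 86.9
target [0.5117 0.3283 0.003 ]
units shift [0.017 0.014 0.01 ] turn [0. 0. 0.]
```

View pics/w12.png

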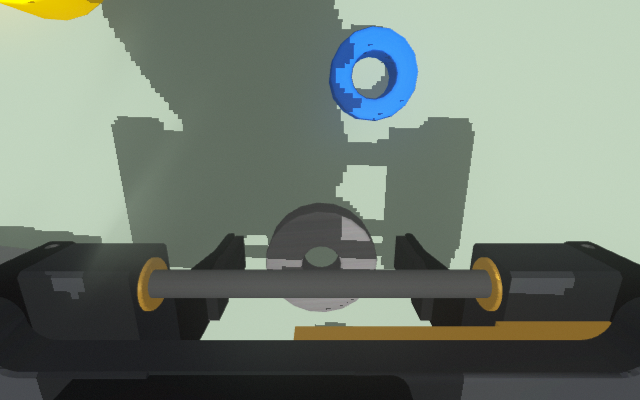

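```bash
python3 -m pendant '[0,0,0,0,0,0,50,0,0,0,0,0,0,50,0,0,0,0,0,0,50,0,0,0,0,0,0,50,0,0,0,0,0,0,50,0,0,0,0,0,0,50]' 30
python3 - <<'E'
from h import *
o=st();c=cam('wrist');p=o['tool_pos'];print(proj(c,[p[0],p[1],.018]))
t=np.linspace(0,6.28,200)
q=np.array([proj(c,[p[0]+.03*np.cos(a),p[1]+.03*np.sin(a),.018]) for a in t]);print(q.min(0),q.max(0))
q=np.array([proj(c,[p[0]+.01*np.cos(a),p[1]+.01*np.sin(a),.018]) for a in t]);print(q.min(0),q.max(0))
crop(c,220,180,200,150,4,'w13.png')
E
```

```text
time_s: 26.85
tool_pos: [0.511, 0.3279, 0.0026]
tool_rot: [-90.0, -0.0, -0.0]
force: [0.1, 0.8, -0.0]
grip_width: 0.0597
t 26.85 p [0.511  0.3279 0.0026] r [-8.999e+01 -1.000e-02 -0.000e+00] F [ 0.1  0.8 -0. ] w 59.7
[316.94563396 264.24315938]
[260.48631025 210.4979143 ] [373.35616764 312.75930029]
[298.152765   246.95005913] [335.73313737 280.95783682]
```

View pics/w13.png

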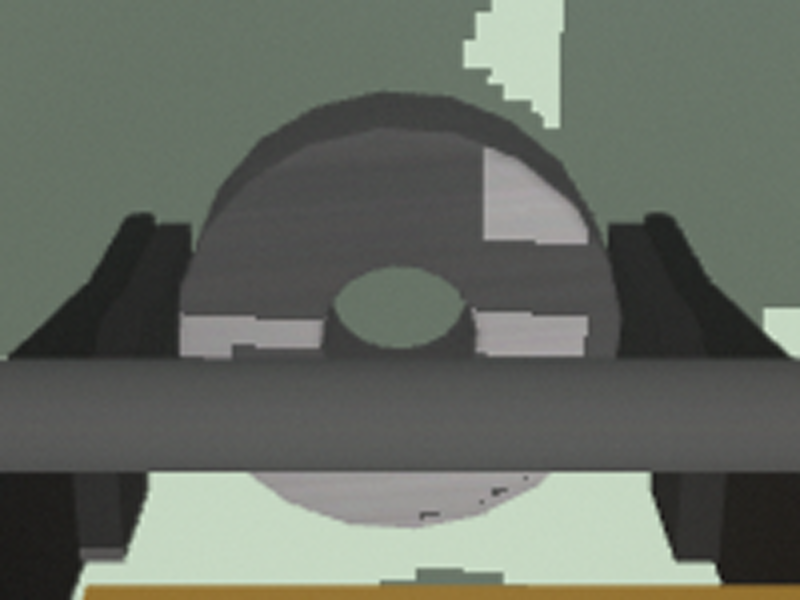

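```bash
python3 -m pendant '[0,0,0.3,0,0,0,50,0,0,0.9,0,0,0,50,0,0,1,0,0,0,50,0,0,0.9,0,0,0,50,0.29,-0.72,0,0,0,0,50,0.29,-0.72,0,0,0,0,50,0.29,-0.72,0,0,0,0,50,0.29,-0.72,0,0,0,0,50,0.29,-0.72,0,0,0,0,50,0.27,-0.74,0,0,0,0,50]' 45; python3 -m pendant '[0,0,0,0,0,0,50,0,0,0,0,0,0,50]'
python3 - <<'E'
from h import *
go(list(f2w(0,118)[:2])+[.105])
c=cam('wrist');cv2.imwrite('pics/w14.png',c['image'][:,:,::-1])
c=cam('scene');crop(c,280,140,130,110,6,'s14.png')
E
```

```text
time_s: 28.15
tool_pos: [0.5798, 0.1531, 0.127]
tool_rot: [-90.0, 0.0, -0.0]
force: [-0.0, -0.2, -1.9]
grip_width: 0.0592
time_s: 28.4
tool_pos: [0.5793, 0.1549, 0.1268]
tool_rot: [-89.9, 0.0, 0.0]
force: [-0.5, -0.3, -2.3]
grip_width: 0.0593
t 28.4 p [0.5793 0.1549 0.1268] r [-8.995e+01  3.000e-02  0.000e+00] F [-0.5 -0.3 -2.3] w 59.3
target [0.5801 0.1543 0.105 ]
units shift [ 0.02  -0.015 -0.544] turn [0. 0. 0.]
```

View pics/w14.png

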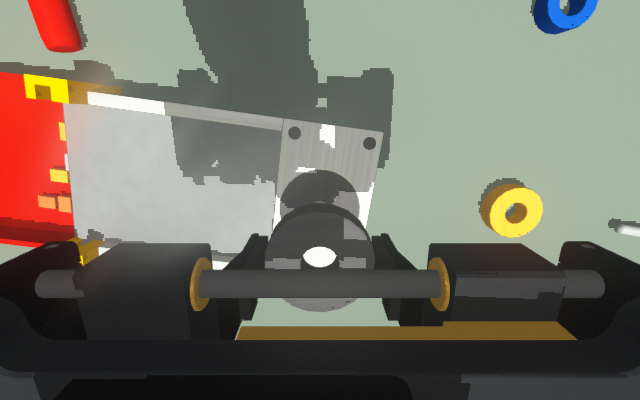

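View pics/s14.png

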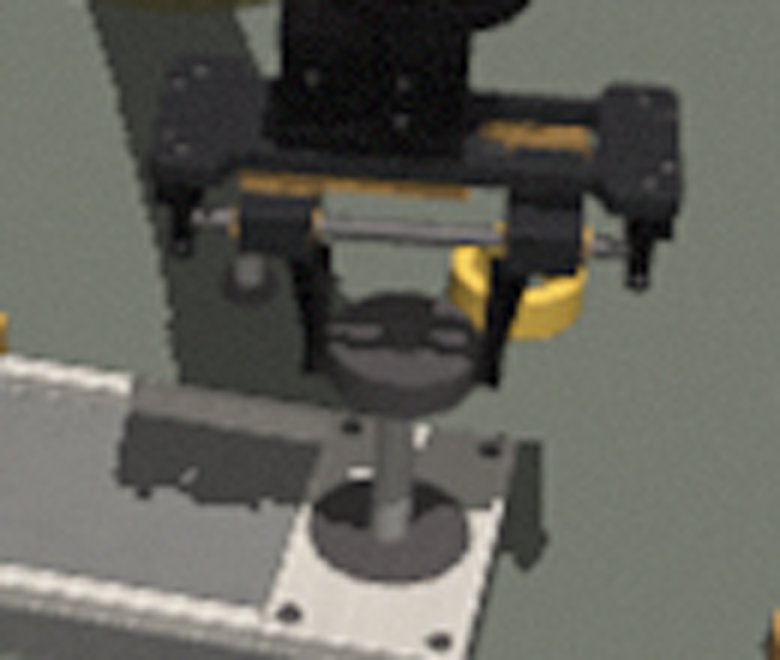

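```bash
python3 -m pendant '[0.02,-0.015,-0.2,0,0,0,50,0,0,-0.15,0,0,0,50,0,0,-0.15,0,0,0,50,0,0,-0.15,0,0,0,50,0,0,-0.15,0,0,0,50,0,0,0,0,0,0,50]'
python3 - <<'E'
from h import *
go(list(f2w(0,118)[:2])+[.0446])
E
```

```text
time_s: 29.25
tool_pos: [0.5801, 0.1535, 0.0939]
tool_rot: [-90.0, 0.1, -0.0]
force: [-0.4, -0.0, -1.9]
grip_width: 0.0596
t 29.25 p [0.5801 0.1535 0.0939] r [-9.002e+01  6.000e-02 -1.000e-02] F [-0.4 -0.  -1.9] w 59.6
target [0.5801 0.1543 0.0446]
units shift [-1.000e-03  2.100e-02 -1.232e+00] turn [0. 0. 0.]
```

Bore is already over the post tip with no contact force; continuing.

```bash
python3 -m pendant '[0,0.015,-0.2,0,0,0,50,0,0,-0.25,0,0,0,50,0,0,-0.25,0,0,0,50,0,0,-0.25,0,0,0,50,0,0,-0.12,0,0,0,50,0,0,-0.08,0,0,0,50,0,0,0,0,0,0,50]'
python3 - <<'E'
from h import *
go(list(f2w(0,118)[:2])+[.0446])
E
```

```text
time_s: 30.12
tool_pos: [0.5806, 0.1542, 0.0485]
tool_rot: [-90.0, 0.0, -0.0]
force: [-0.3, -0.4, -2.6]
grip_width: 0.0592
t 30.12 p [0.5806 0.1542 0.0485] r [-9.e+01  0.e+00 -1.e-02] F [-0.3 -0.4 -2.6] w 59.2
target [0.5801 0.1543 0.0446]
units shift [-0.012  0.002 -0.098] turn [0. 0. 0.]
```

```bash
python3 -m pendant '[0,0,-0.06,0,0,0,50,0,0,0,0,0,0,50]';python3 -m pendant '[0,0,-0.04,0,0,0,50,0,0,0,0,0,0,50]'
```

```text
time_s: 30.38
tool_pos: [0.5805, 0.1542, 0.0462]
tool_rot: [-90.0, -0.0, -0.0]
force: [-0.3, -0.6, -1.9]
grip_width: 0.0593
time_s: 30.62
tool_pos: [0.5806, 0.1542, 0.0446]
tool_rot: [-90.0, -0.0, -0.0]
force: [-0.9, 0.5, -1.6]
grip_width: 0.0594
```

```bash
python3 -m pendant '[0,0,-0.03,0,0,0,50,0,0,0,0,0,0,50,0,0,0,0,0,0,87,0,0,0,0,0,0,87,0,0,0,0,0,0,87,0,0,0,0,0,0,87,0,0,0.5,0,0,0,87,0,0,1,0,0,0,87,0,0,1,0,0,0,87]'; python3 -m pendant '[0,0,0.5,0,0,0,87,0.03,0.6,0,0,0,0,87,0.03,0.8,0,0,0,0,87,0.03,0.8,0,0,0,0,87,0.03,0.6,0,0,0,0,87,0,0,0,0,0,0,87]'
python3 - <<'E'
from h import *
st()
c=cam('scene');crop(c,280,140,180,130,4.4,'s15.png')
T=cam('top');crop(T,195,140,100,120,5,'t15.png')
c=cam('wrist');cv2.imwrite('pics/w15.png',c['image'][:,:,::-1])
for n,p in[('br',(.5916,.3384,.018)),('bl',(.4187,.3515,.018))]:print(n,proj(c,p).round(1))
E
```

```text
time_s: 31.75
tool_pos: [0.5808, 0.1542, 0.1459]
tool_rot: [-90.0, -0.1, -0.0]
force: [1.0, 0.0, 1.1]
grip_width: 0.0867
time_s: 32.5
tool_pos: [0.5849, 0.2686, 0.1639]
tool_rot: [-89.9, -0.0, 0.2]
force: [-0.5, 0.0, -0.4]
grip_width: 0.0871
t 32.5 p [0.5849 0.2686 0.1639] r [-8.994e+01 -1.000e-02  2.000e-01] F [-0.5  0.  -0.4] w 87.1
br [388.5 196.7]
bl [415.4   8.4]
```

View pics/s15.png

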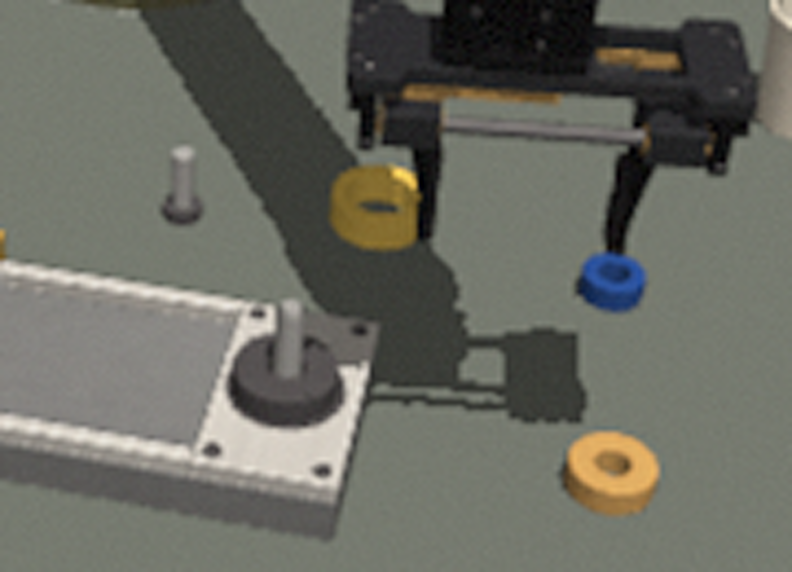

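View pics/w15.png

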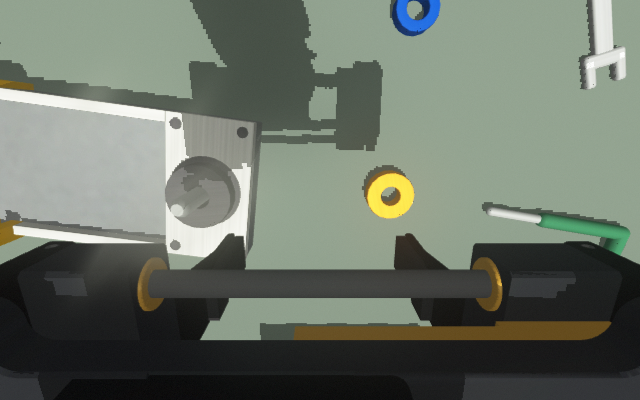

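View pics/t15.png

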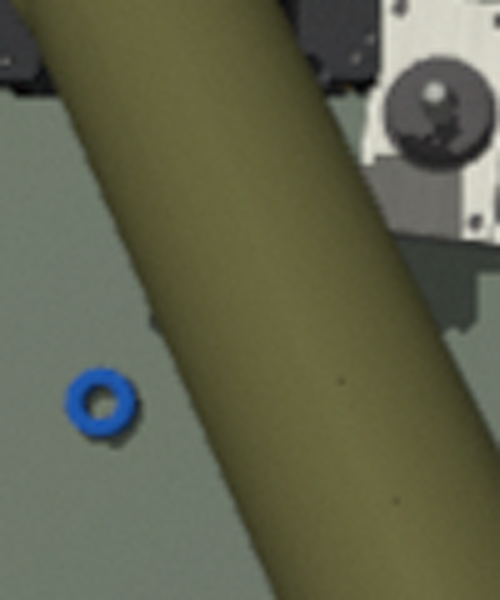

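```bash
python3 -m pendant '[0.17,0.9,-0.3,0,0,0,87,0,0.86,-0.8,0,0,0,87,0,0,-0.8,0,0,0,87,0,0,-0.8,0,0,0,87,0,0,-0.6,0,0,0,87,0,0,-0.4,0,0,0,87,0,0,-0.15,0,0,0,87,0,0,0,0,0,0,87,0,0,0,0,0,0,87]'
python3 - <<'E'
from h import *
go([.5916,.3388,.003])
E
```

```text
time_s: 33.78
tool_pos: [0.593, 0.337, 0.0106]
tool_rot: [-89.9, -0.1, -0.0]
force: [-0.1, 0.4, 0.6]
grip_width: 0.087
t 33.77 p [0.593  0.337  0.0106] r [-8.994e+01 -1.000e-01 -1.000e-02] F [-0.1  0.4  0.6] w 87.0
target [0.5916 0.3388 0.003 ]
units shift [-0.034  0.046 -0.191] turn [0. 0. 0.]
```

```bash
python3 -m pendant '[-0.035,0.045,-0.1,0,0,0,87,0,0,-0.09,0,0,0,87,0,0,0,0,0,0,87,0,0,0,0,0,0,87]'; python3 -m pendant '[0,0,0,0,0,0,40,0,0,0,0,0,0,40,0,0,0,0,0,0,40,0,0,0,0,0,0,40,0,0,0,0,0,0,40,0,0,0,0,0,0,40]' 30
python3 - <<'E'
from h import *
o=st();c=cam('wrist');p=o['tool_pos']
t=np.linspace(0,6.28,200)
for r in(.025,.01):
  q=np.array([proj(c,[p[0]+r*np.cos(a),p[1]+r*np.sin(a),.018]) for a in t]);print(q.min(0),q.max(0))
crop(c,220,180,200,150,4,'w16.png')
E
```

```text
time_s: 34.28
tool_pos: [0.5908, 0.3383, 0.0017]
tool_rot: [-90.0, -0.0, -0.0]
force: [0.1, -0.9, -0.6]
grip_width: 0.0869
time_s: 35.02
tool_pos: [0.5908, 0.3385, 0.0018]
tool_rot: [-90.0, -0.0, -0.0]
force: [0.3, -0.1, 0.0]
grip_width: 0.0489
t 35.02 p [0.5908 0.3385 0.0018] r [-8.999e+01 -1.000e-02 -1.000e-02] F [ 0.3 -0.1  0. ] w 48.9
[269.70422994 220.44685216] [364.18486211 305.94473564]
[298.07734138 247.66049715] [335.83920102 281.80693093]
```

View pics/w16.png

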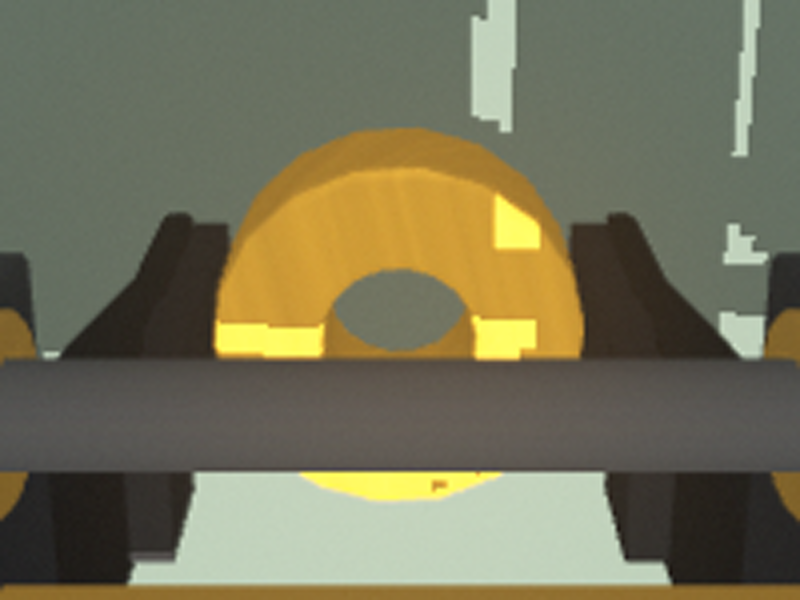

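```bash
python3 -m pendant '[0,0,0.3,0,0,0,40,0,0,0.9,0,0,0,40,0,0,1,0,0,0,40,0,0,0.93,0,0,0,40,-0.045,-0.77,0,0,0,0,40,-0.045,-0.77,0,0,0,0,40,-0.045,-0.77,0,0,0,0,40,-0.045,-0.77,0,0,0,0,40,-0.045,-0.77,0,0,0,0,40,-0.045,-0.76,0,0,0,0,40]' 45; python3 -m pendant '[0,0,0,0,0,0,40,0,0,0,0,0,0,40]'
python3 - <<'E'
from h import *
go([.5803,.1543,.09])
c=cam('scene');crop(c,280,140,130,110,6,'s16.png')
E
```

```text
time_s: 36.33
tool_pos: [0.5797, 0.1529, 0.1276]
tool_rot: [-90.0, -0.0, -0.0]
force: [-0.0, 0.1, -1.9]
grip_width: 0.0489
time_s: 36.58
tool_pos: [0.5799, 0.1547, 0.1275]
tool_rot: [-89.9, -0.0, 0.0]
force: [0.1, 0.8, -2.3]
grip_width: 0.0489
t 36.58 p [0.5799 0.1547 0.1275] r [-8.994e+01 -2.000e-02  0.000e+00] F [ 0.1  0.8 -2.3] w 48.9
target [0.5803 0.1543 0.09  ]
units shift [ 0.01  -0.011 -0.936] turn [0. 0. 0.]
```

View pics/s16.png

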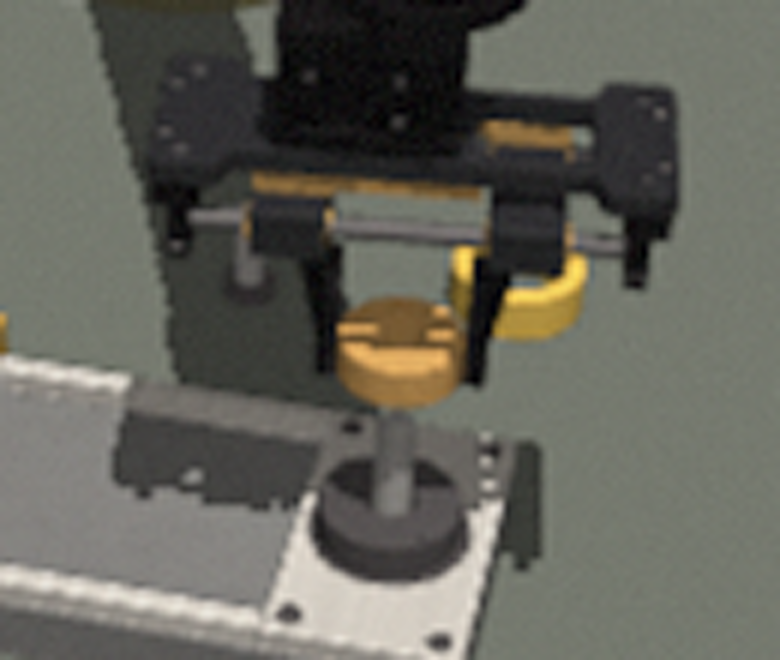

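```bash
python3 -m pendant '[0.01,-0.01,-0.2,0,0,0,40,0,0,-0.2,0,0,0,40,0,0,-0.2,0,0,0,40,0,0,-0.2,0,0,0,40,0,0,-0.2,0,0,0,40,0,0,0,0,0,0,40]'; python3 -m pendant '[0,0,-0.2,0,0,0,40,0,0,-0.2,0,0,0,40,0,0,-0.12,0,0,0,40,0,0,0,0,0,0,40,0,0,0,0,0,0,40]'
```

```text
time_s: 37.38
tool_pos: [0.5797, 0.1534, 0.086]
tool_rot: [-90.0, 0.1, -0.0]
force: [0.5, 0.7, -1.0]
grip_width: 0.0487
time_s: 38.0
tool_pos: [0.5806, 0.1536, 0.0664]
tool_rot: [-90.0, -0.0, -0.0]
force: [0.1, -0.0, -2.5]
grip_width: 0.0487
```

```bash
python3 -m pendant '[0,0,-0.08,0,0,0,40,0,0,0,0,0,0,40]';python3 -m pendant '[0,0,-0.04,0,0,0,40,0,0,0,0,0,0,40]'
```

```text
time_s: 38.25
tool_pos: [0.5802, 0.1536, 0.0628]
tool_rot: [-90.0, 0.0, -0.0]
force: [0.4, -0.0, -1.4]
grip_width: 0.0483
time_s: 38.5
tool_pos: [0.5805, 0.1536, 0.0617]
tool_rot: [-90.0, -0.0, -0.0]
force: [-0.8, 0.1, -0.2]
grip_width: 0.0485
```

```bash
python3 -m pendant '[0,0,-0.01,0,0,0,40,0,0,0,0,0,0,87,0,0,0,0,0,0,87,0,0,0,0,0,0,87,0,0,0,0,0,0,87,0,0,0.5,0,0,0,87,0,0,1,0,0,0,87,0,0,1,0,0,0,87]'; python3 -m pendant '[-0.4,0.5,0,0,0,0,87,-0.7,0.8,0,0,0,0,87,-0.7,0.8,0,0,0,0,87,-0.7,0.8,0,0,0,0,87,-0.4,0.5,0,0,0,0,87,0,0,0,0,0,0,87]'
python3 - <<'E'
from h import *
st()
c=cam('scene');crop(c,280,140,180,130,4.4,'s17.png')
T=cam('top');crop(T,195,140,100,120,5,'t17.png')
c=cam('wrist');cv2.imwrite('pics/w17.png',c['image'][:,:,::-1])
for n,p in[('bl',(.4187,.3515,.018))]:print(n,proj(c,p).round(1))
E
```

```text
time_s: 39.5
tool_pos: [0.5806, 0.1536, 0.1635]
tool_rot: [-90.0, -0.1, -0.0]
force: [-0.1, 1.0, 0.1]
grip_width: 0.0867
time_s: 40.25
tool_pos: [0.4633, 0.2919, 0.1626]
tool_rot: [-89.9, -0.1, 0.2]
force: [-0.5, -0.7, 0.7]
grip_width: 0.087
t 40.25 p [0.4633 0.2919 0.1626] r [-8.99e+01 -7.00e-02  2.50e-01] F [-0.5 -0.7  0.7] w 87.0
bl [380.9 145.7]
```

View pics/s17.png

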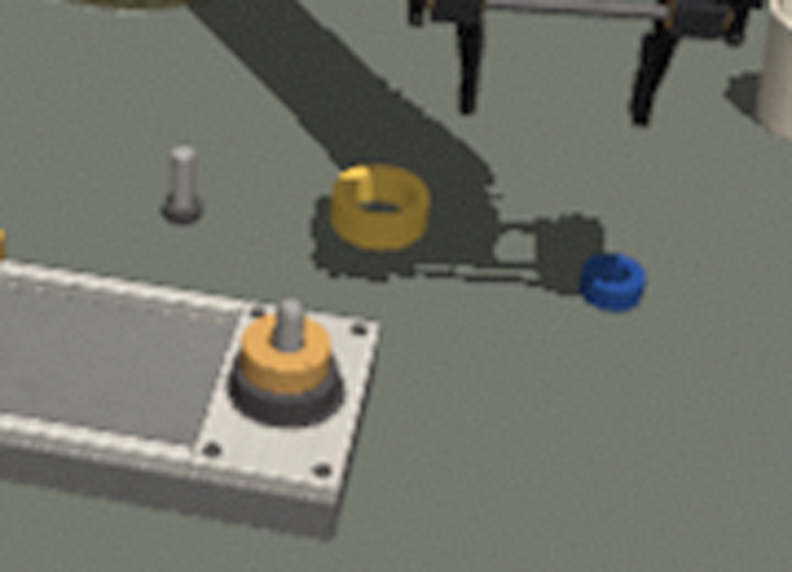

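View pics/w17.png

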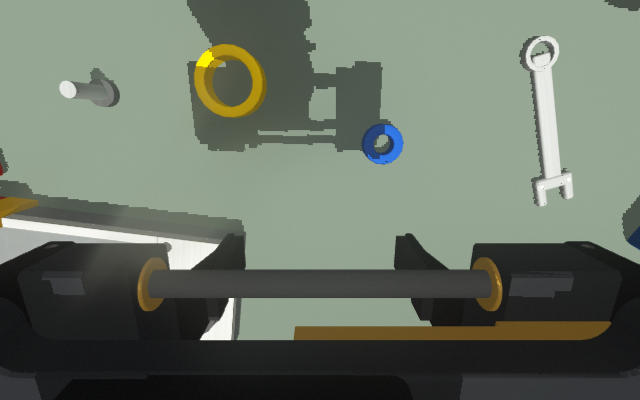

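View pics/t17.png

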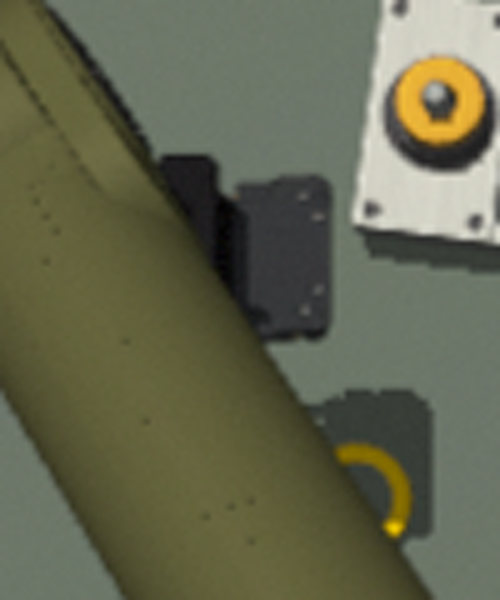

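```bash
python3 -m pendant '[-0.56,0.75,-0.3,0,0,0,70,-0.555,0.75,-0.8,0,0,0,70,0,0,-0.8,0,0,0,70,0,0,-0.8,0,0,0,70,0,0,-0.6,0,0,0,70,0,0,-0.4,0,0,0,70,0,0,-0.1,0,0,0,70,0,0,0,0,0,0,70,0,0,0,0,0,0,70]'
python3 - <<'E'
from h import *
go([.4187,.3518,.003])
E
```

```text
time_s: 41.52
tool_pos: [0.4205, 0.3501, 0.01]
tool_rot: [-89.9, -0.1, -0.0]
force: [0.2, -0.0, 0.7]
grip_width: 0.0698
t 41.52 p [0.4205 0.3501 0.01  ] r [-8.992e+01 -9.000e-02 -2.000e-02] F [ 0.2 -0.   0.7] w 69.8
target [0.4187 0.3518 0.003 ]
units shift [-0.045  0.041 -0.176] turn [0. 0. 0.]
```

```bash
python3 -m pendant '[-0.04,0.04,-0.1,0,0,0,70,0,0,-0.06,0,0,0,70,0,0,0,0,0,0,70,0,0,0,0,0,0,70]'; python3 -m pendant '[0,0,0,0,0,0,32,0,0,0,0,0,0,32,0,0,0,0,0,0,32,0,0,0,0,0,0,32,0,0,0,0,0,0,32,0,0,0,0,0,0,32]' 30
python3 - <<'E'
from h import *
o=st();c=cam('wrist');p=o['tool_pos']
t=np.linspace(0,6.28,200)
for r in(.02,.01):
  q=np.array([proj(c,[p[0]+r*np.cos(a),p[1]+r*np.sin(a),.018]) for a in t]);print(q.min(0),q.max(0))
crop(c,220,180,200,150,4,'w18.png')
E
```

```text
time_s: 42.02
tool_pos: [0.4182, 0.3512, 0.0026]
tool_rot: [-90.0, -0.0, -0.0]
force: [-0.9, -0.1, -0.3]
grip_width: 0.07
time_s: 42.78
tool_pos: [0.4182, 0.3513, 0.0026]
tool_rot: [-90.0, -0.0, -0.0]
force: [0.5, -0.4, -0.0]
grip_width: 0.0386
t 42.77 p [0.4182 0.3513 0.0026] r [-8.999e+01 -1.000e-02 -1.000e-02] F [ 0.5 -0.4 -0. ] w 38.6
[279.38923666 229.04030958] [354.59040531 297.12273092]
[298.20594911 246.94630442] [335.78948886 280.95781241]
```

View pics/w18.png

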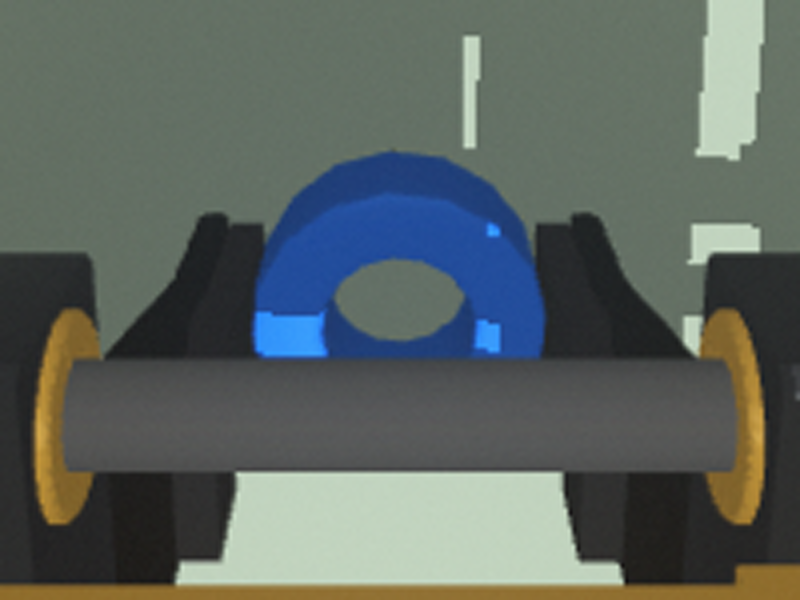

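```bash
python3 -m pendant '[0,0,0.3,0,0,0,32,0,0,0.9,0,0,0,32,0,0,1,0,0,0,32,0,0,0.93,0,0,0,32,0.6,-0.7,0,0,0,0,32,0.7,-0.85,0,0,0,0,32,0.7,-0.85,0,0,0,0,32,0.7,-0.85,0,0,0,0,32,0.7,-0.85,0,0,0,0,32,0.67,-0.83,0,0,0,0,32]' 45; python3 -m pendant '[0,0,0,0,0,0,32,0,0,0,0,0,0,32,0,0,0,0,0,0,32]'
python3 - <<'E'
from h import *
go([.581,.1540,.0806])
c=cam('scene');crop(c,280,140,130,110,6,'s18.png')
E
```

```text
time_s: 44.08
tool_pos: [0.5818, 0.1528, 0.1287]
tool_rot: [-90.0, -0.0, -0.0]
force: [0.2, 0.3, -1.3]
grip_width: 0.0382
time_s: 44.45
tool_pos: [0.5801, 0.1557, 0.128]
tool_rot: [-89.9, 0.0, 0.1]
force: [0.0, 0.7, -0.6]
grip_width: 0.0385
t 44.45 p [0.5801 0.1557 0.128 ] r [-8.995e+01  2.000e-02  1.300e-01] F [ 0.   0.7 -0.6] w 38.5
target [0.581  0.154  0.0806]
units shift [ 0.022 -0.043 -1.185] turn [0. 0. 0.]
```

View pics/s18.png

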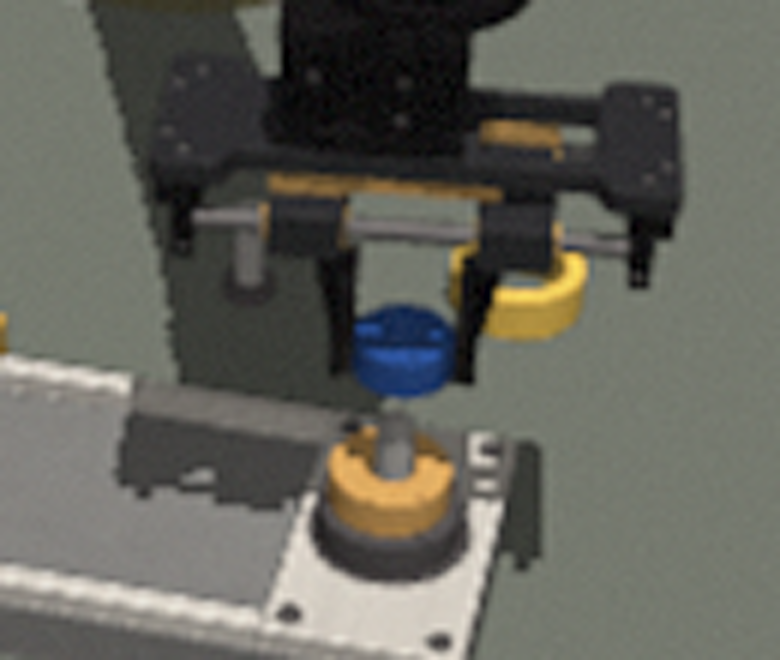

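```bash
python3 -m pendant '[0.015,-0.035,-0.2,0,0,0,32,0,0,-0.2,0,0,0,32,0,0,-0.2,0,0,0,32,0,0,-0.2,0,0,0,32,0,0,0,0,0,0,32,0,0,0,0,0,0,32]'; python3 -m pendant '[0,0,-0.15,0,0,0,32,0,0,-0.12,0,0,0,32,0,0,0,0,0,0,32,0,0,0,0,0,0,32]'
```

```text
time_s: 45.25
tool_pos: [0.5814, 0.1529, 0.0958]
tool_rot: [-90.0, 0.0, 0.0]
force: [-0.9, 0.3, -1.7]
grip_width: 0.0387
time_s: 45.75
tool_pos: [0.5813, 0.1529, 0.0847]
tool_rot: [-90.0, 0.0, 0.0]
force: [-1.5, 2.5, -0.9]
grip_width: 0.0384
```

```bash
python3 -m pendant '[-0.01,0.03,-0.06,0,0,0,32,0,0,0,0,0,0,32]';python3 -m pendant '[0,0,-0.04,0,0,0,32,0,0,0,0,0,0,32]'
```

```text
time_s: 46.0
tool_pos: [0.5813, 0.1531, 0.0825]
tool_rot: [-90.0, -0.0, -0.0]
force: [0.1, -0.3, -1.8]
grip_width: 0.0386
time_s: 46.25
tool_pos: [0.5812, 0.1535, 0.0809]
tool_rot: [-90.0, 0.0, -0.0]
force: [-0.1, -0.7, -1.8]
grip_width: 0.0384
```

```bash
python3 -m pendant '[0,0,-0.02,0,0,0,32,0,0,0,0,0,0,32]'; python3 -m pendant '[0,0,0,0,0,0,70,0,0,0,0,0,0,70,0,0,0,0,0,0,70,0,0,0,0,0,0,70,0,0,0.5,0,0,0,70,0,0,1,0,0,0,70,0,0,1,0,0,0,70,0,0,0,0,0,0,70]'
python3 - <<'E'
from h import *
st()
c=cam('wrist');cv2.imwrite('pics/w19.png',c['image'][:,:,::-1])
E
```

```text
time_s: 46.5
tool_pos: [0.5813, 0.1536, 0.0806]
tool_rot: [-90.0, -0.0, -0.0]
force: [-1.3, -0.6, 2.1]
grip_width: 0.0386
time_s: 47.5
tool_pos: [0.5836, 0.1545, 0.1843]
tool_rot: [-89.9, -0.4, -0.0]
force: [-0.1, 0.5, -0.7]
grip_width: 0.0696
t 47.5 p [0.5836 0.1545 0.1843] r [-8.986e+01 -4.100e-01 -1.000e-02] F [-0.1  0.5 -0.7] w 69.6
```

```bash
python3 -m pendant '[-0.3,-0.8,0.3,0,0,0,70,-0.3,-0.9,0.2,0,0,0,70,-0.1,-0.9,0,0,0,0,87,0,-0.9,0,0,0,0,87,0,-0.9,0,0,0,0,87,0,-0.9,0,0,0,0,87,0,-0.9,0,0,0,0,87,0,0,0,0,0,0,87]'
python3 - <<'E'
from h import *
st()
c=cam('scene');crop(c,205,160,180,110,4.4,'s19.png')
c=cam('top');crop(c,255,130,150,85,5,'t19.png')
c=cam('wrist');cv2.imwrite('pics/w20.png',c['image'][:,:,::-1])
E
```

```text
time_s: 48.55
tool_pos: [0.5518, -0.0982, 0.1986]
tool_rot: [-90.1, 0.2, -0.4]
force: [-0.2, -0.7, -0.0]
grip_width: 0.0871
t 48.55 p [ 0.5518 -0.0982  0.1986] r [-90.09   0.15  -0.36] F [-0.2 -0.7 -0. ] w 87.1
```

View pics/s19.png

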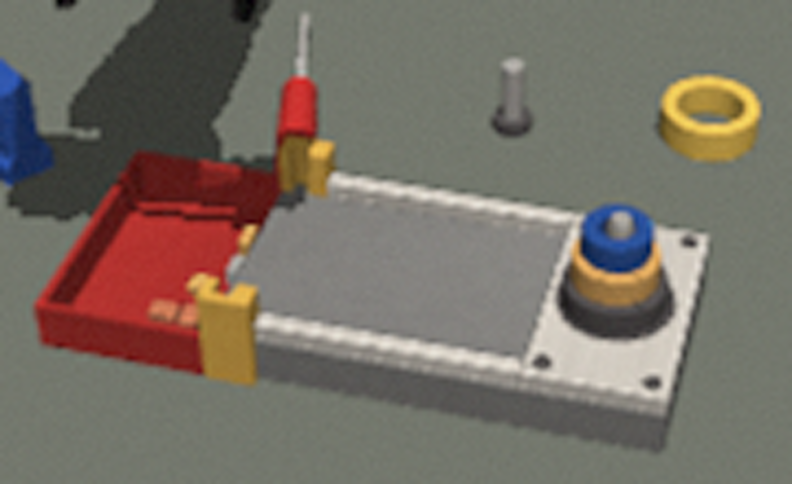

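View pics/w20.png

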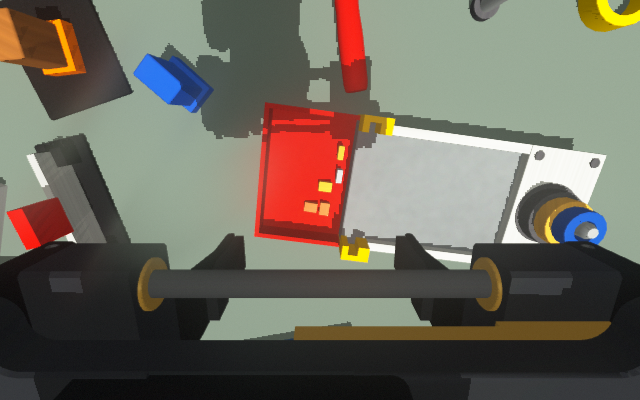

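View pics/t19.png

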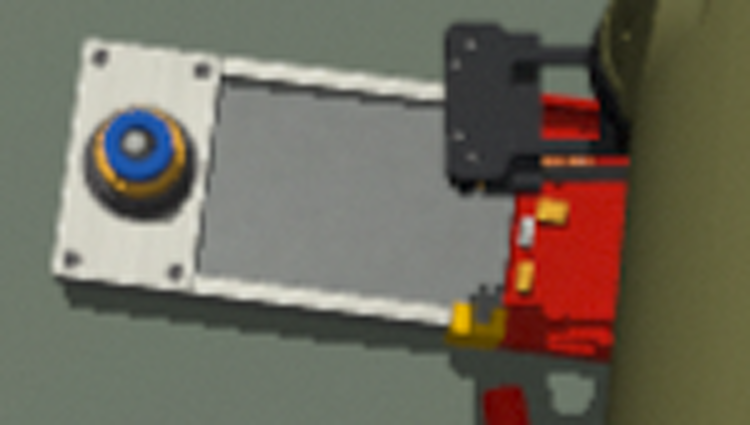

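Run:
```python
from h import *
T=cam('top');S=cam('scene')
for z in(0,.1,.15):print(z,unproj(T,474,125,z).round(3),unproj(T,471,45,z).round(3),unproj(T,497,180,z).round(3),unproj(T,513,122,z).round(3))
o=st();d=np.array([.60,-.36,.2])-o['tool_pos'];rows(d)
```

```text
0 [ 0.703 -0.425  0.   ] [ 0.962 -0.431  0.   ] [ 0.533 -0.485  0.   ] [ 0.712 -0.546  0.   ]
0.1 [ 0.674 -0.388  0.1  ] [ 0.913 -0.394  0.1  ] [ 0.516 -0.443  0.1  ] [ 0.682 -0.5    0.1  ]
0.15 [ 0.659 -0.369  0.15 ] [ 0.889 -0.375  0.15 ] [ 0.507 -0.422  0.15 ] [ 0.667 -0.477  0.15 ]
t 48.8 p [ 0.553  -0.0926  0.1996] r [-8.996e+01  5.000e-02  1.200e-01] F [-0.2 -0.6 -0.1] w 86.8
units shift [ 1.174 -6.685  0.011] turn [0. 0. 0.]
```

```bash
python3 -m pendant '[0.15,-0.83,0,0,0,0.16,87,0.15,-0.83,0,0,0,0.16,87,0.15,-0.83,0,0,0,0.16,87,0.15,-0.83,0,0,0,0.16,87,0.15,-0.83,0,0,0,0.16,87,0.15,-0.83,0,0,0,0.16,87,0.15,-0.83,0,0,0,0.16,87,0.15,-0.83,0,0,0,0.16,87,0,0,0,0,0,0,87,0,0,0,0,0,0,87]'
python3 - <<'E'
from h import *
st();c=cam('wrist');cv2.imwrite('pics/w21.png',c['image'][:,:,::-1]);print(proj(c,(.5814,-.3764,.088)))
E
```

```text
time_s: 50.05
tool_pos: [0.6017, -0.3579, 0.1997]
tool_rot: [-89.9, -0.0, 12.9]
force: [0.3, 0.6, -0.6]
grip_width: 0.0872
t 50.05 p [ 0.6017 -0.3579  0.1997] r [-89.9   -0.    12.88] F [ 0.3  0.6 -0.6] w 87.2
[302.65655029 174.33332804]
```

View pics/w21.png

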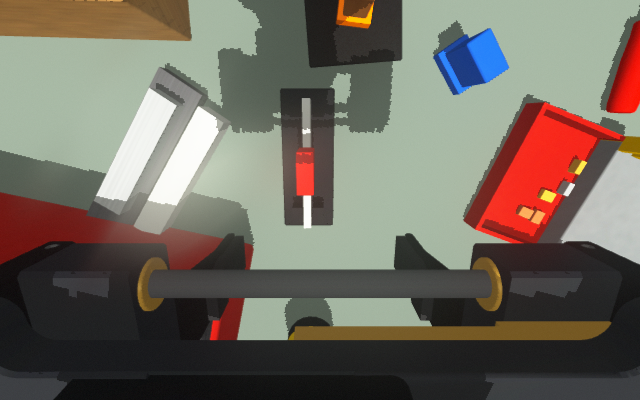

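Run:
```python
from h import *
c=cam('wrist');crop(c,230,80,160,160,5,'w22.png');T=cam('top');crop(T,430,110,130,110,6,'t22.png')
S=cam('scene');crop(S,60,150,150,100,5,'s22.png')
```

```text
(no output)
```

View pics/w22.png

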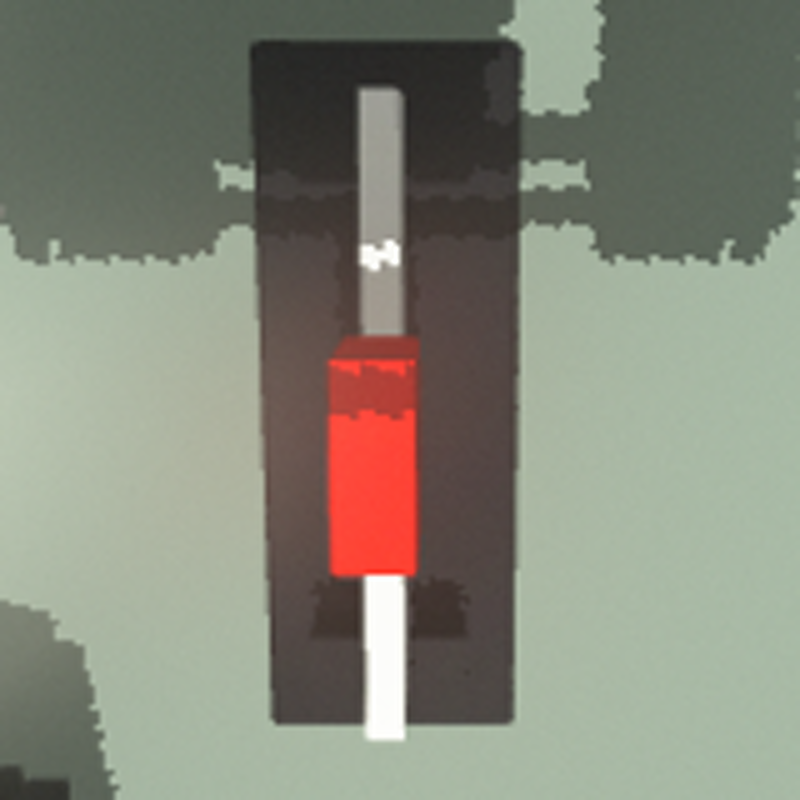

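View pics/t22.png

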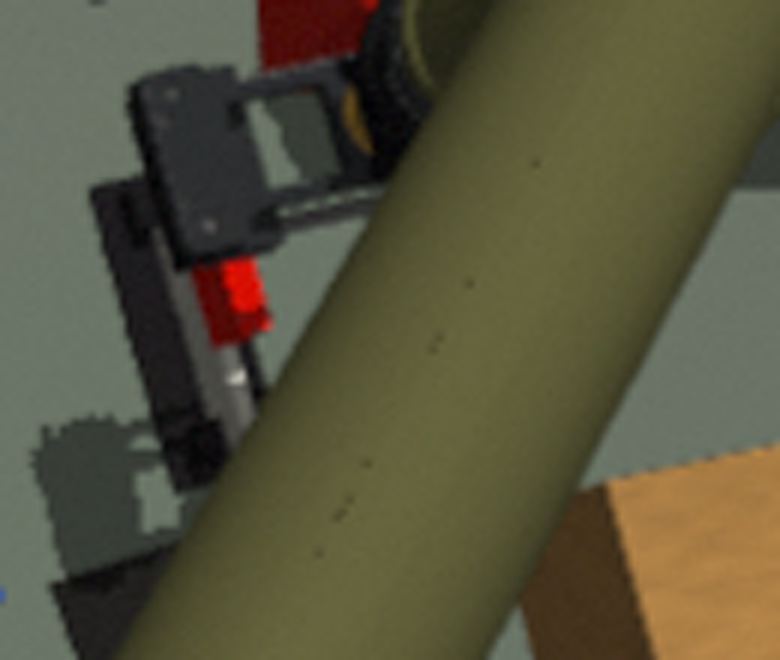

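View pics/s22.png

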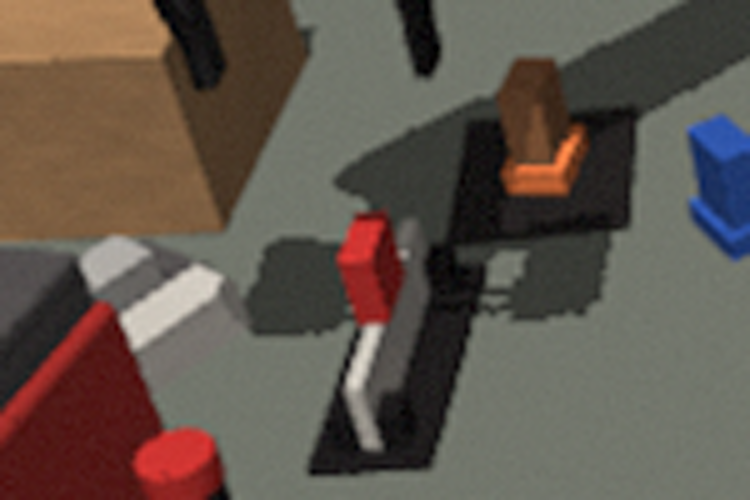

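Run:
```python
from h import *
from scipy.optimize import least_squares
W=cam('wrist');T=cam('top');S=cam('scene')
def w(u,v):return ((u+.5)/5-.5+230,(v+.5)/5-.5+80)
pts={k:unproj(W,*w(*k),.088) for k in[(329,360),(416,360),(416,575),(329,575)]}
P=np.array(list(pts.values()));print(P.round(4));ctr=P.mean(0);print('handle ctr',ctr.round(4),'len',np.linalg.norm(P[1]-P[2]),np.linalg.norm(P[0]-P[1]),'yaw',np.degrees(np.arctan2(*(P[2]-P[1])[1::-1])))
e1=unproj(W,*w(382,87),.046);e2=unproj(W,*w(385,740),.046);print('plate ends',e1,e2,np.linalg.norm(e1-e2),'mid',(e1+e2)/2,'yaw',np.degrees(np.arctan2(*(e2-e1)[1::-1])))
for z in(.1,.12,.14,.16,.18):print(z,unproj(W,250,243,z)[:2].round(3),unproj(T,472,125,z)[:2].round(3))
im=cv2.imread('pics/top0.png')[110:220,430:560];cv2.imwrite('pics/t23.png',cv2.resize(im,None,fx=6,fy=6,interpolation=2))
```

```text
[[ 0.563  -0.3873  0.088 ]
 [ 0.5595 -0.3721  0.088 ]
 [ 0.5982 -0.3635  0.088 ]
 [ 0.6019 -0.3792  0.088 ]]
handle ctr [ 0.5806 -0.3755  0.088 ] len 0.03970755921322929 0.015548600448385644 yaw 12.596404927926558
plate ends [ 0.51398186 -0.38992426  0.046     ] [ 0.64746875 -0.36028275  0.046     ] 0.1367383251912044 mid [ 0.58072531 -0.37510351  0.046     ] yaw 12.519710125678042
0.1 [ 0.654 -0.411] [ 0.674 -0.382]
0.12 [ 0.644 -0.408] [ 0.668 -0.375]
0.14 [ 0.634 -0.405] [ 0.662 -0.367]
0.16 [ 0.625 -0.402] [ 0.656 -0.36 ]
0.18 [ 0.615 -0.4  ] [ 0.65  -0.353]
```

View pics/t23.png

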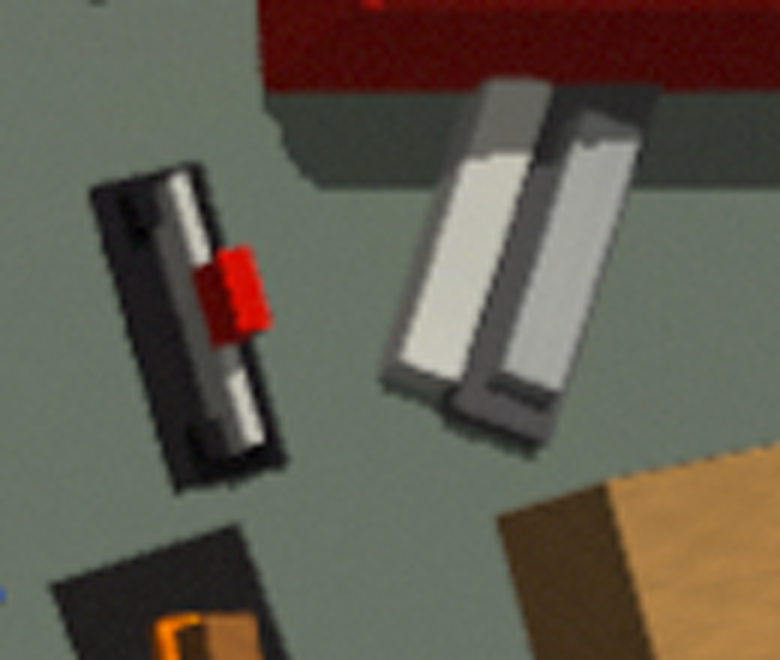

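Run:
```python
from h import *
W=cam('wrist');T=cam('top')
for z in(0,.02,.04,.06,.08,.1,.12):print(z,unproj(W,220,122,z)[:2].round(3),unproj(T,496.3,170.8,z)[:2].round(3))
go([.5806,-.3753,.052])
```

```text
0 [ 0.56  -0.484] [ 0.561 -0.484]
0.02 [ 0.558 -0.478] [ 0.557 -0.476]
0.04 [ 0.557 -0.472] [ 0.553 -0.468]
0.06 [ 0.555 -0.466] [ 0.549 -0.459]
0.08 [ 0.553 -0.46 ] [ 0.545 -0.451]
0.1 [ 0.551 -0.454] [ 0.542 -0.443]
0.12 [ 0.549 -0.448] [ 0.538 -0.434]
t 50.5 p [ 0.6012 -0.3595  0.2004] r [-9.000e+01 -2.000e-02  1.281e+01] F [-0.6 -0.7 -0.5] w 87.3
target [ 0.5806 -0.3753  0.052 ]
units shift [-0.516 -0.396 -3.71 ] turn [0. 0. 0.]
```

```bash
python3 -m pendant '[-0.516,-0.396,-0.3,0,0,-0.025,50,0,0,-0.8,0,0,0,50,0,0,-0.8,0,0,0,50,0,0,-0.7,0,0,0,50,0,0,-0.6,0,0,0,50,0,0,-0.4,0,0,0,50,0,0,0,0,0,0,50,0,0,0,0,0,0,50]'
python3 - <<'E'
from h import *
go([.5806,-.3753,.052])
c=cam('wrist');cv2.imwrite('pics/w24.png',c['image'][:,:,::-1])
E
```

```text
time_s: 51.5
tool_pos: [0.5812, -0.3761, 0.0574]
tool_rot: [-90.1, -0.1, 12.5]
force: [-0.3, 0.3, 0.5]
grip_width: 0.0501
t 51.5 p [ 0.5812 -0.3761  0.0574] r [-9.007e+01 -8.000e-02  1.254e+01] F [-0.3  0.3  0.5] w 50.1
target [ 0.5806 -0.3753  0.052 ]
units shift [-0.014  0.021 -0.134] turn [0. 0. 0.]
```

View pics/w24.png

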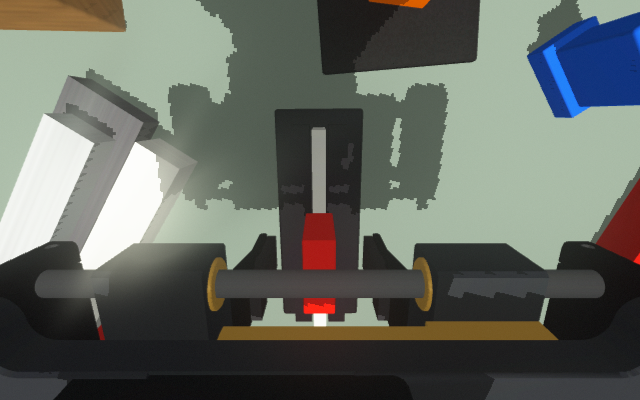

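Aligned. Close on the handle, then measure the gate relative to the tool.

```bash
python3 -m pendant '[-0.014,0.02,-0.13,0,0,0,50,0,0,0,0,0,0,50,0,0,0,0,0,0,50]' 30; python3 -m pendant '[0,0,0,0,0,0,10,0,0,0,0,0,0,10,0,0,0,0,0,0,10,0,0,0,0,0,0,10,0,0,0,0,0,0,10,0,0,0,0,0,0,10]' 55
python3 - <<'E'
from h import *
o=st();c=cam('wrist');crop(c,230,100,180,235,3.4,'w25.png')
E
```

```text
time_s: 51.92
tool_pos: [0.58, -0.3748, 0.0511]
tool_rot: [-90.0, -0.0, 12.5]
force: [0.3, -0.1, -0.4]
grip_width: 0.0499
time_s: 52.68
tool_pos: [0.58, -0.3749, 0.051]
tool_rot: [-90.0, -0.0, 12.5]
force: [0.2, 0.1, -0.9]
grip_width: 0.0158
t 52.67 p [ 0.58   -0.3749  0.051 ] r [-90.    -0.    12.54] F [ 0.2  0.1 -0.9] w 15.8
```

View pics/w25.png

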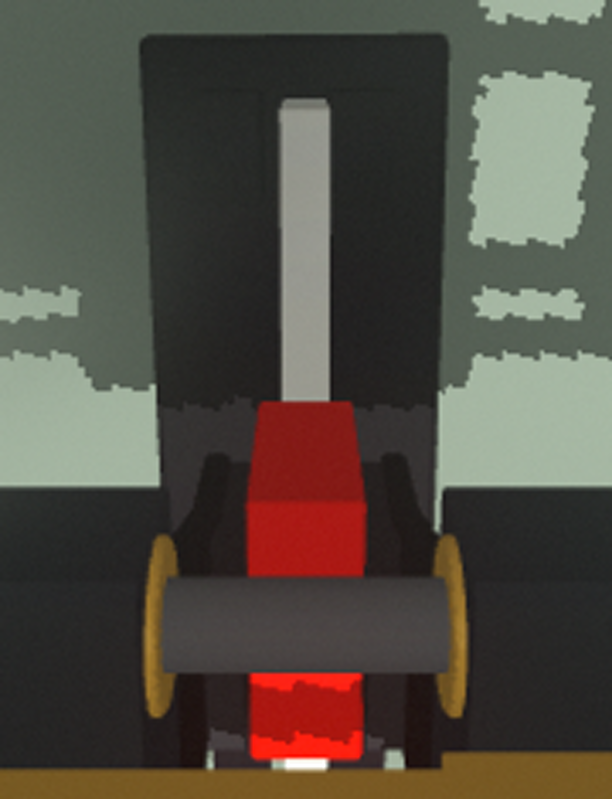

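Run:
```python
from h import *
o=st();W=cam('wrist');p=o['tool_pos'];a=np.radians(12.54);ax=np.array([np.cos(a),np.sin(a),0])
def f(u,v,z):
  q=unproj(W,(u+.5)/3.4-.5+230,(v+.5)/3.4-.5+100,z);return ((q-p)@ax*1000).round(2)
print('handle ends',f(306,502,.088),f(306,758,.088),'plate end',f(305,108,.046))
T=f2w(0,-88);print('slot',T,'yaw -7.45');print('TCP end z',.030+p[2]-.006)
```

```text
t 52.73 p [ 0.58   -0.3749  0.051 ] r [-9.000e+01 -1.000e-02  1.254e+01] F [ 0.9 -0.8 -0.3] w 15.3
handle ends -19.33 20.14 plate end -67.61
slot [ 0.55338984 -0.04995714  0.        ] yaw -7.45
TCP end z 0.0750149663827146
```

```bash
python3 -m pendant '[0,0,0.2,0,0,0,10,0,0,0.4,0,0,0,10,0,0,0.6,0,0,0,10,0,0,0.8,0,0,0,10,0,0,0.73,0,0,0,10,0,0,0,0,0,0,10]' 60
python3 - <<'E'
from h import *
st()
T=cam('top')
im=cv2.imread('pics/t9.png')
for s in(1,-1):
  for g in[[(60,-93.5),(70,-93.5),(70,-82.5),(60,-82.5)]]:
    q=[(proj(T,f2w(s*x,y,60))-[255,130]+.5)*5-.5 for x,y in g];print(np.round(q,1).tolist())
    cv2.polylines(im,[np.round(np.array(q)).astype(int)],False,(255,0,255),1)
cv2.imwrite('pics/t24.png',cv2.resize(im[50:370,430:570],None,fx=1.8,fy=1.8,interpolation=0))
c=cam('scene');crop(c,115,110,110,110,5,'s24.png')
E
```

```text
time_s: 53.52
tool_pos: [0.5816, -0.3757, 0.1642]
tool_rot: [-90.2, -0.3, 12.5]
force: [0.2, 0.3, -2.6]
grip_width: 0.0156
t 53.52 p [ 0.5816 -0.3757  0.1642] r [-90.21  -0.29  12.54] F [ 0.2  0.3 -2.6] w 15.6
[[518.8, 102.7], [520.6, 85.8], [501.7, 83.5], [499.8, 100.3]]
[[496.3, 307.6], [494.4, 324.9], [475.1, 322.5], [477.1, 305.2]]
```

View pics/t24.png

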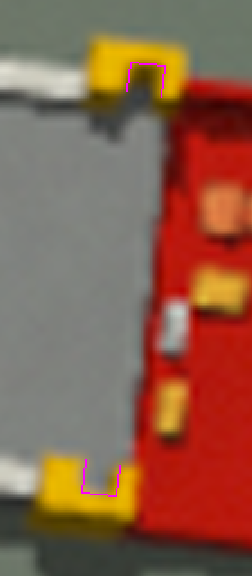

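View pics/s24.png

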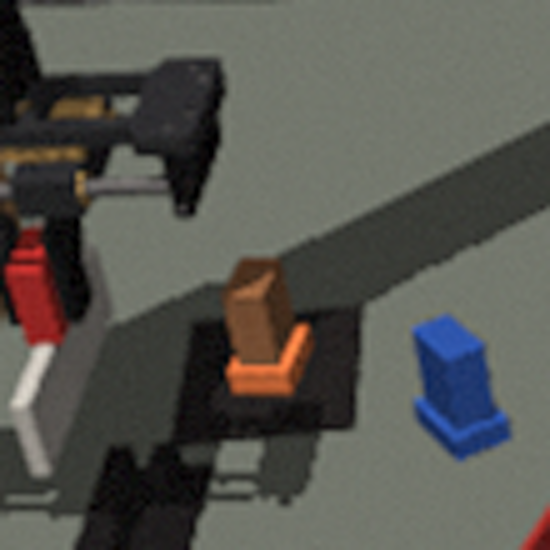

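```bash
python3 -m pendant '[-0.03,0.4,0,0,0,-0.1,10,-0.08,0.9,0,0,0,-0.25,10,-0.08,0.9,0,0,0,-0.25,10,-0.08,0.9,0,0,0,-0.25,10,-0.08,0.9,0,0,0,-0.25,10,-0.08,0.9,0,0,0,-0.25,10,-0.08,0.9,0,0,0,-0.25,10,-0.08,0.9,0,0,0,-0.25,10,-0.08,0.8,0,0,0,-0.15,10,-0.04,0.54,0,0,0,0,10]';python3 -m pendant '[0,0,0,0,0,0,10,0,0,0,0,0,0,10,0,0,0,0,0,0,10]'
python3 - <<'E'
from h import *
go([.553,-.05,.11])
c=cam('wrist');cv2.imwrite('pics/w26.png',c['image'][:,:,::-1])
c=cam('scene');crop(c,205,140,160,130,5,'s26.png')
E
```

```text
time_s: 54.88
tool_pos: [0.55, -0.0509, 0.1583]
tool_rot: [-90.0, 0.2, -7.4]
force: [0.1, -1.1, -1.4]
grip_width: 0.0157
time_s: 55.25
tool_pos: [0.5513, -0.055, 0.1598]
tool_rot: [-90.0, 0.0, -7.6]
force: [-0.0, -0.0, -2.1]
grip_width: 0.0155
t 55.25 p [ 0.5513 -0.055   0.1598] r [-9.004e+01  3.000e-02 -7.600e+00] F [-0.  -0.  -2.1] w 15.5
target [ 0.553 -0.05   0.11 ]
units shift [ 0.042  0.124 -1.246] turn [0. 0. 0.]
```

View pics/w26.png

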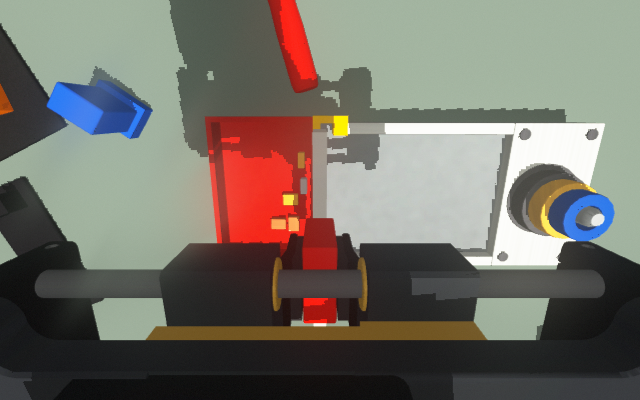

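View pics/s26.png

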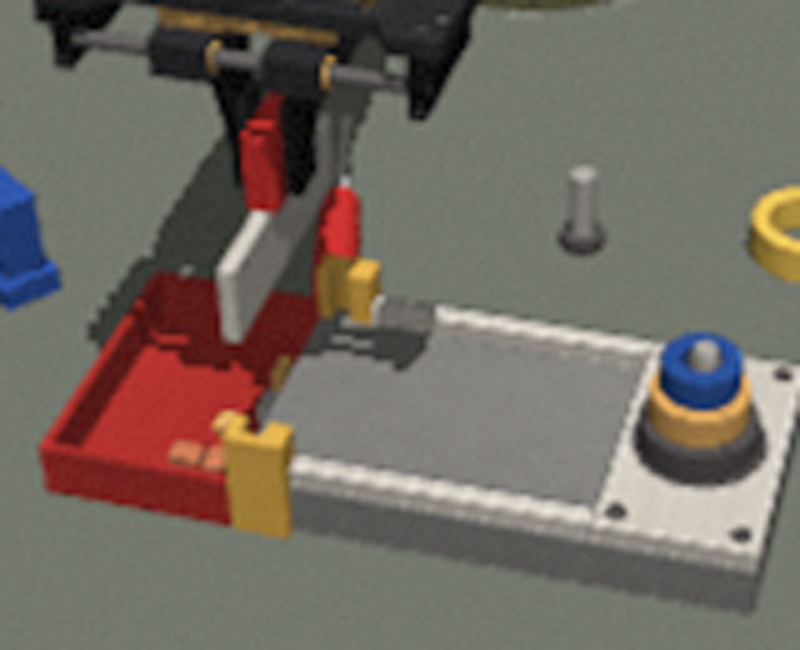

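```bash
python3 -m pendant '[0.04,0.12,-0.3,0,0,0.01,10,0,0,-0.4,0,0,0,10,0,0,-0.3,0,0,0,10,0,0,-0.1,0,0,0,10,0,0,0,0,0,0,10,0,0,0,0,0,0,10,0,0,0,0,0,0,10]'
python3 - <<'E'
from h import *
go([.553,-.05,.075])
W=cam('wrist');o=st()
cv2.imwrite('pics/w27.png',W['image'][:,:,::-1])
c=cam('scene');crop(c,225,160,100,90,7,'s27.png')
E
```

```text
time_s: 56.22
tool_pos: [0.5535, -0.0485, 0.1167]
tool_rot: [-90.0, -0.1, -7.4]
force: [0.8, 0.2, -1.7]
grip_width: 0.0156
t 56.23 p [ 0.5535 -0.0485  0.1167] r [-8.999e+01 -6.000e-02 -7.360e+00] F [ 0.8  0.2 -1.7] w 15.6
target [ 0.553 -0.05   0.075]
units shift [-0.014 -0.038 -1.043] turn [0. 0. 0.]
t 56.27 p [ 0.5535 -0.0485  0.1167] r [-8.999e+01 -5.000e-02 -7.360e+00] F [-0.1  0.2 -2.2] w 15.6
```

View pics/w27.png

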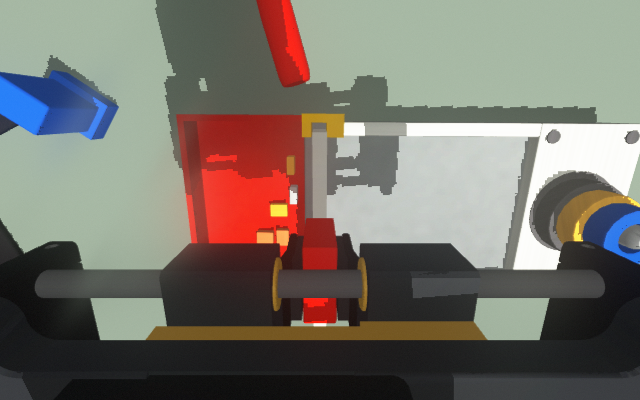

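View pics/s27.png

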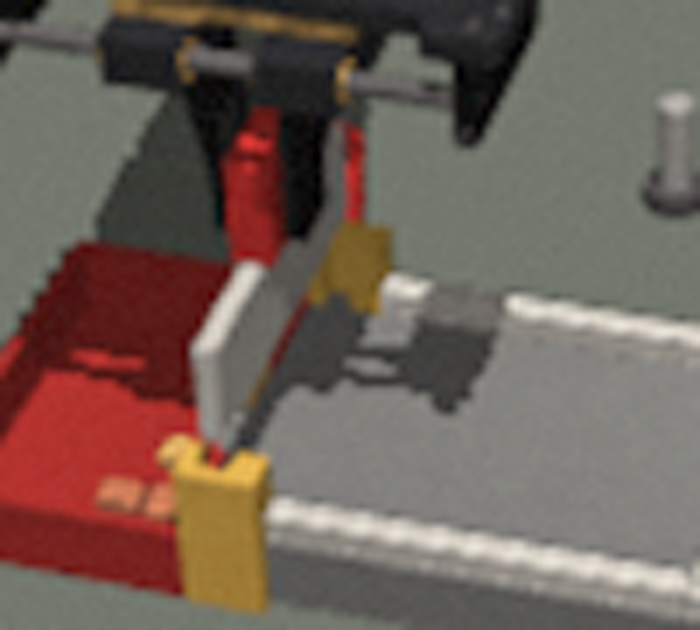

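```bash
python3 -m pendant '[-0.01,-0.035,-0.1,0,0,0,10,0,0,0,0,0,0,10,0,0,0,0,0,0,10]';python3 -m pendant '[0,0,-0.1,0,0,0,10,0,0,-0.1,0,0,0,10,0,0,0,0,0,0,10]'
python3 - <<'E'
from h import *
go([.553,-.05,.075])
c=cam('scene');crop(c,225,160,100,90,7,'s28.png')
E
```

```text
time_s: 56.7
tool_pos: [0.5527, -0.0499, 0.1121]
tool_rot: [-90.0, 0.0, -7.4]
force: [-0.2, 0.8, -2.0]
grip_width: 0.0156
time_s: 57.08
tool_pos: [0.5523, -0.0498, 0.1036]
tool_rot: [-90.0, 0.1, -7.4]
force: [0.7, -0.0, -1.9]
grip_width: 0.0157
t 57.08 p [ 0.5523 -0.0498  0.1036] r [-9.001e+01  6.000e-02 -7.360e+00] F [ 0.7 -0.  -1.9] w 15.7
target [ 0.553 -0.05   0.075]
units shift [ 0.017 -0.004 -0.714] turn [0. 0. 0.]
```

View pics/s28.png

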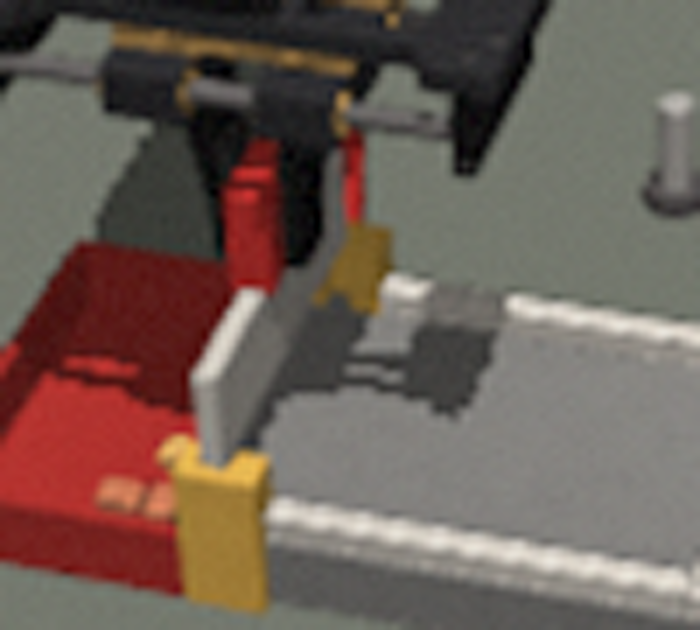

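```bash
python3 -m pendant '[0.012,0,-0.08,0,0,0,10,0,0,-0.08,0,0,0,10,0,0,0,0,0,0,10]';python3 -m pendant '[0,0,-0.12,0,0,0,10,0,0,-0.12,0,0,0,10,0,0,-0.12,0,0,0,10,0,0,0,0,0,0,10]'
```

```text
time_s: 57.5
tool_pos: [0.553, -0.0498, 0.0974]
tool_rot: [-90.0, 0.0, -7.4]
force: [-0.5, -0.3, -2.3]
grip_width: 0.0159
time_s: 58.0
tool_pos: [0.5528, -0.0498, 0.0828]
tool_rot: [-90.0, 0.1, -7.4]
force: [-0.6, -0.4, -1.5]
grip_width: 0.0152
```

```bash
python3 -m pendant '[0,0,-0.08,0,0,0,10,0,0,-0.08,0,0,0,10,0,0,0,0,0,0,10]';python3 -m pendant '[0,0,-0.04,0,0,0,10,0,0,0,0,0,0,10]'
```

```text
time_s: 58.38
tool_pos: [0.553, -0.0499, 0.0767]
tool_rot: [-90.0, 0.0, -7.4]
force: [0.6, -0.9, -2.0]
grip_width: 0.0154
time_s: 58.62
tool_pos: [0.5532, -0.0498, 0.0753]
tool_rot: [-90.0, 0.0, -7.4]
force: [-0.0, -0.3, -1.1]
grip_width: 0.0155
```

```bash
python3 -m pendant '[0,0,-0.03,0,0,0,10,0,0,0,0,0,0,10]';python3 -m pendant '[0,0,-0.02,0,0,0,10,0,0,0,0,0,0,10]'
```

```text
time_s: 58.88
tool_pos: [0.5534, -0.0499, 0.0749]
tool_rot: [-90.0, -0.0, -7.4]
force: [-1.8, -0.8, 4.6]
grip_width: 0.0153
time_s: 59.12
tool_pos: [0.5534, -0.0499, 0.0749]
tool_rot: [-90.0, -0.0, -7.4]
force: [-4.7, 0.3, 9.3]
grip_width: 0.0155
```

Seated on the bed at the expected height. Releasing, retreating, and checking everything.

```bash
python3 -m pendant '[0,0,0.03,0,0,0,10,0,0,0,0,0,0,50,0,0,0,0,0,0,50,0,0,0,0,0,0,50,0,0,0.3,0,0,0,50,0,0,0.8,0,0,0,50,0,0,1,0,0,0,50,0,0,1,0,0,0,50]'; python3 -m pendant '[0.1,-0.5,0.5,0,0,0,50,0.1,-0.8,0.3,0,0,0,50,0.1,-0.9,0,0,0,0,50,0,-0.9,0,0,0,0,50,0,-0.6,0,0,0,0,50,0,0,0,0,0,0,50]'
python3 - <<'E'
from h import *
st()
c=cam('scene');cv2.imwrite('pics/s30f.png',c['image'][:,:,::-1]);crop(c,205,160,180,110,4.4,'s30.png')
c=cam('top');crop(c,255,130,150,85,5,'t30.png')
c=cam('wrist');cv2.imwrite('pics/w30.png',c['image'][:,:,::-1])
E
```

```text
time_s: 60.12
tool_pos: [0.5533, -0.05, 0.2007]
tool_rot: [-90.0, -0.0, -7.4]
force: [0.8, 1.1, 0.7]
grip_width: 0.05
time_s: 60.88
tool_pos: [0.5647, -0.2004, 0.2314]
tool_rot: [-90.1, -0.0, -7.6]
force: [0.4, 0.8, 1.3]
grip_width: 0.0502
t 60.88 p [ 0.5647 -0.2004  0.2314] r [-9.006e+01 -4.000e-02 -7.610e+00] F [0.4 0.8 1.3] w 50.2
```

View pics/s30.png

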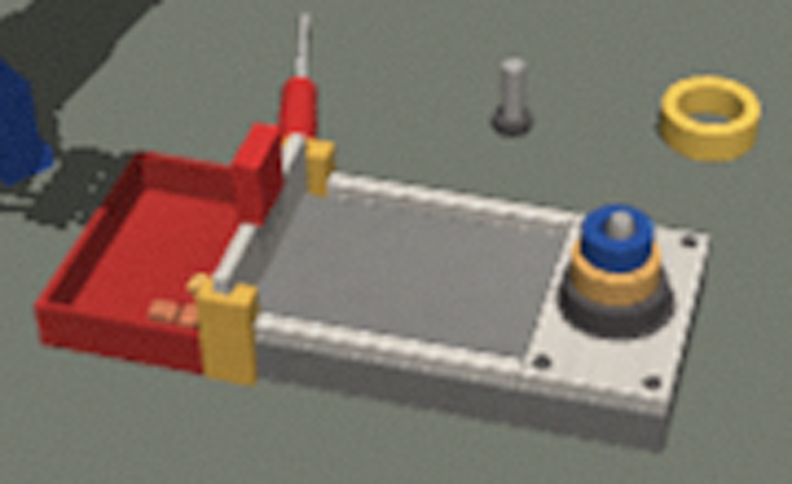

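View pics/t30.png

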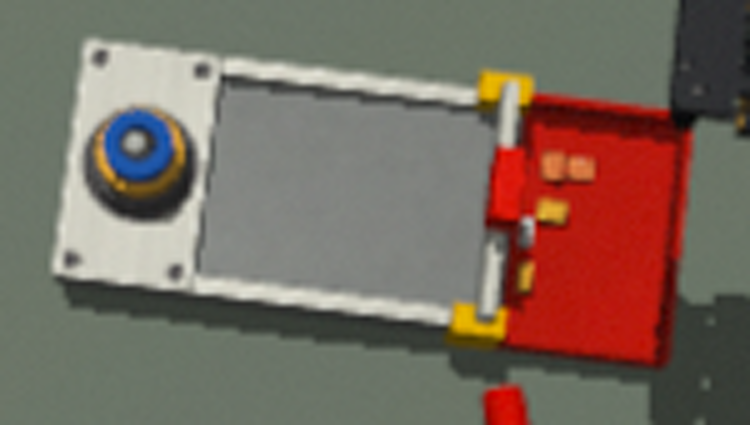

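View pics/s30f.png

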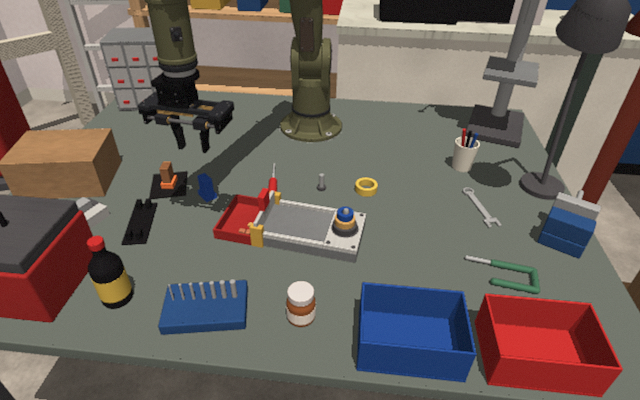

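View pics/w30.png

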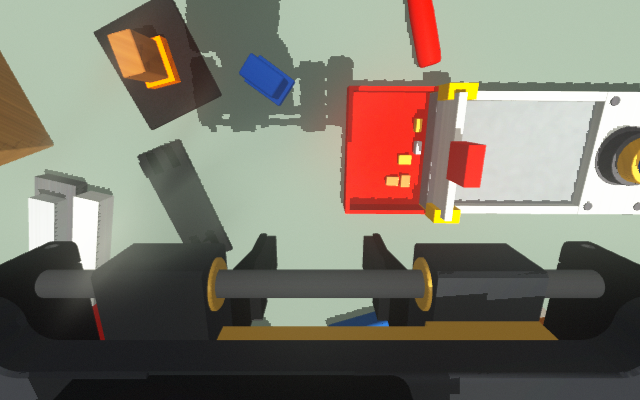

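```bash
python3 -c "
from cell import env
print(env.sign_off())"
```

```text
the job is handed in; nothing more can be done
None
```

The job is done and handed in, at about 61 s of the 200 s allowed; sign-off gives no verdict.

- **Chips:** I swept the bed in three passes with the scraper, held by its handle. All five chips that were present (2 copper, 2 brass, 1 steel) are in the tray. Two of them lean against the end of the bed, centred about 13–14 mm above the bench, below the bed's 30 mm.
- **Scraper:** it stands upright on its pad, about 2 mm from the centre.
- **Collars:** dark, then brass, then blue are on the post. The release heights matched fully home, and the last pictures show the stack level.
- **Gate:** it sits in both grooves, resting on the bed. On contact the tool read 74.9 mm against 75.0 mm expected.

The closing scene, top and wrist pictures show the bed clear and nothing else moved that I can see. I noticed neither a grip slip nor a knocked collar. None of the checks failed or disagreed. Wrist force readings stayed below 10 N.

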